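Unlock the sample holder and put the samples away

ROBOT

A 7-joint arm with a two-finger parallel gripper is mounted at the origin on a cart in front of the work surface, level with it; the furniture and walls round the work are solid. World frame = base frame: x ahead of the robot, y to its left, z up, the work surface at z = 0. Lengths are in m, angles in rad, forces in N, time in s.
With the tool pointing down it reaches from about 0.35 to 0.9 m from the base axis. Payload 8.1 kg.
Tool frame: the origin (TCP) lies at the very end of the fingers, on their centre line; the grasp point (between the pads) lies 19 mm behind it; z points along the fingers, y is the line along which they close (so a half turn about z gives the same grasp; the last joint's range is limited). The gripper opens to 92 mm and grips with 3 to 60 N. Pads are 19 mm wide; open, the fingers measure 130 mm over their backs; the gripper's body (75 mm by 190 mm) begins 47 mm behind the grasp point.
Start: joints at [1.057, 0.434, 0.025, 1.573, -0.012, 1.134, -0.075], TCP at [0.25, -0.573, 0.227] pointing down, gripper open.
Joint ranges: [-2.62, 2.62], [-0.44, 2.09], [-1.27, 1.32], [0.08, 2.57], [-1.32, 4.46], [0.12, 2], [-2.74, 2.74]. Speed limits (rad/s): [2.22, 2.22, 3.01, 3.01, 3.14, 3.14, 3.14].

INTERFACE

Orientations are given as a rotation vector (axis times angle).
In Python, from cell import arm gives the robot as it stands.
- The arm moves only by the tool drive_tool, never from a script. Its argument "targets" is a list of rows, each a list of 7 numbers: the turn, a rotation vector about the world's x, y, z in units of 5 degrees (1.0 is 5 degrees), then the shift along the world's x, y, z in units of 40 mm (1.0 is 40 mm), then the opening, from 0 (shut) to 1 (fully open). In form: [[wx, wy, wz, dx, dy, dz, fingers], ...]. A call has 1 to 5 rows; each row is the pose to reach, as a shift and turn from the pose commanded when the call began; what a row does not reach only later rows make up. A row lasts 1/10 s, in which the tool goes at most 50 mm and 8.59 degrees, less where a joint would pass 70% of its speed; a pose out of reach is approached as far as the arm can. A call with a gripper value outside its range is refused whole. The fingers move at their own pace and stop on an object; "force" is the grip in N (left out, the last holds). Time passes only in rows, so rows that repeat a pose let the fingers close. It gives the time, the measured TCP pose, the force, the opening and the grip force at its end, in the units of the state.
- arm.observe(): the state, without advancing time (a new reading comes with each control period).
- arm.get_image(name): name is "scene" or "top" or "wrist"; returns a dict with "pixels" (480x640x3 uint8, red, green, blue), "intrinsics" (3x3 intrinsics, pixels), "rvec" (rotation vector, rad) and "tvec" (3), from world to camera coordinates, as OpenCV has them; the wrist camera has in their place "mount" (4x4, takes a point from camera to tool coordinates, whose origin is the TCP and whose axes are the flange's). Camera axes: x right, y down, z forward; pixel columns grow to the right and rows downward; lengths in m; the calibration is good to about 2 mm. A picture is of the moment at which its call begins: read the wrist's pose just before it. There is no depth.
- arm.sign_off(): hands the job in; it is judged then, once.
The state is a dict: "clock": time; "joints": joint angles; "dq": joint speeds; "joint_efforts": joint torques, N m; "position": TCP position; "ee_rot": TCP orientation; "force": force on the tool from outside, world axes, zero at the start; "ft_torque": the same for the moment, N m; "width": opening from 0.0 (shut) to 1.0 (fully open); "gripper_force": force on a finger pad.
Only numpy, scipy, OpenCV 4.12 (cv2) and the standard library are available. Lean on these libraries where they do the work, as an engineer would, in place of code of your own. Each camera call takes 0.05 s, during which the arm holds its last target. There are 200 camera calls.

TASK

Fit both prongs of the pin spanner into the two holes of the round collar on the sample holder and turn the collar anticlockwise, with the spanner only, as far as it goes, so that the gate no longer blocks the pockets. Then push every sample block out of its pocket from behind, with the spanner's nose through the access hole in the back wall, onto the ledge in front (do not touch a block with the fingers while it is still in its pocket), lay the blocks side by side flat in the open drawer and shut the drawer fully. Lay the spanner back on the table, on its prongs and heel, and leave the other things where they are.

Things in the scene. Friction and masses are not known exactly. Their poses are not given: they have to be found in the camera images.
- holder: aluminium sample holder, fixed, 148 x 203 x 63 mm plus collar. Origin: on the table under the middle of the pockets, z up, -x its front. Three roofed pockets at y = +60, 0, -60 mm (block_1, 2, 3), each 37 wide (y), from x = -25 (open front) to +35 mm, floor 14, ceiling 53 mm above the table; roof top 63 mm, gate rail on it to 69. Back wall x = 35 to 43 mm; the table behind is free
- ledge_mid (a point): middle of the flat ledge in front of the pockets, level with their floor, 14 mm above the table; 80 (x) x 203 (y) mm, from x = -25 to -105 mm of the holder. A block can be lifted off it once it is pushed 67 mm, its rear end past the gate
- access_1 (a point): centre of the outer face of the access hole behind block_1's pocket: square, 26 x 26 mm, through the 8 mm back wall, 38 mm above the table; pushing goes along the holder's -x. A spring shoe in the pocket's roof presses on the block: pushing it takes about 3 to 6 N until it has gone some 40 mm
- access_2 (a point): the same behind block_2's pocket (the middle one)
- access_3 (a point): the same behind block_3's pocket
- collar (a joint): turn of the collar: 0 = locked (start), grows anticlockwise seen from above to its stop at 1.42 rad = open. Stiff (0.2 N m); stays where it is left. It drives a comb-like dark steel gate in front of the pockets (holder x = -27 to -32 mm), which has a 16 mm wide tooth before each block while locked and moves 30 mm along the holder's -y, out of the way
- collar_top (a point): centre of the collar's top face, 89 mm above the table, on its vertical axis (over the holder's x = +4, y = 0 mm). Steel disc, 72 mm diameter, 18 mm thick, central stud 4 mm high. This frame turns with the collar: y runs through both holes, x points along the holder's +x turned by -0.7 rad when locked (+0.72 rad at the open stop), z up
- hole_a (a point): centre of the mouth of one pin hole in the collar's top, 21 mm from the axis; round, 12 mm diameter, 14 mm deep; turns with the collar
- hole_b (a point): the same for the other hole, opposite (42 mm apart)
- spanner_mid (a point): dark steel pin spanner, 189 mm, 0.25 kg, lying on its prongs and heel. This point: on the middle line of its bar (16 wide, 20 high, x = -30 to 54 mm), near the centre of mass, 28 mm above the table. x to the prongs, z up. Cross head at x = 50 to 74, 58 mm wide, z -7 to +4, carries two prongs down; heel at x = -21 to -31 reaches down 28 mm to a 58 mm wide foot; straight round nose, 12 mm diameter, along -x on the middle line to x = -115
- prong_a (a point): lower tip of one prong, 8 mm diameter, 18 mm long, tapered at the tip; at x = 62, y = +21, z = -28 mm from spanner_mid
- prong_b (a point): lower tip of the other prong; at x = 62, y = -21, z = -28 mm from spanner_mid
- nose_tip (a point): free end of the nose; at x = -115 mm from spanner_mid
- block_1_mid (a point): centre of a sample block, sand-coloured resin 60 (x) x 34 (y) x 36 (z) mm, 0.13 to 0.25 kg, a brick-red sample in its top; at the start in its pocket, its long axis along the holder's x. May be absent
- block_2_mid (a point): the same for the block of the middle pocket
- block_3_mid (a point): the same for the third block
- box_drawer0 (a joint): drawer of the wooden cabinet (220 deep x 250 wide x 80 mm high): pulled out 0.115 to 0.135 m at the start, 0 = fully shut; slides along its own -x to open, about 1 N
- drawer_floor (a point): centre of the drawer's inner floor, 22 mm above the table, moves with the drawer; inside 175 (x) x 208 (y) mm, rims 36 mm above this floor, front panel (15 mm thick) on the -x side to 45 mm above it; axes as the cabinet's, -x to the front. The cabinet body (80 mm high) covers all but the front part, by as much as the drawer is pulled out
- box_drawer0_handle (a point): middle of the drawer's bar handle, a steel bar 120 mm long along y, 35 mm in front of the drawer's front panel, with a post at each end

How it is judged:
On the way, in this order (a step that is already met when the one before it is completed fails the run):
1. both prongs stand in the collar's holes while it is still locked (((horizontal distance between prong_a and hole_a below 0.007 m and horizontal distance between prong_b and hole_b below 0.007 m and z of prong_a in the frame of hole_a below -0.006 m and z of prong_b in the frame of hole_b below -0.006 m) or (horizontal distance between prong_a and hole_b below 0.007 m and horizontal distance between prong_b and hole_a below 0.007 m and z of prong_a in the frame of hole_b below -0.006 m and z of prong_b in the frame of hole_a below -0.006 m)) and value of joint collar below 0.15 rad), for 0.1 s.
2. the collar is turned open with both prongs in its holes (((horizontal distance between prong_a and hole_a below 0.007 m and horizontal distance between prong_b and hole_b below 0.007 m and z of prong_a in the frame of hole_a below -0.003 m and z of prong_b in the frame of hole_b below -0.003 m) or (horizontal distance between prong_a and hole_b below 0.007 m and horizontal distance between prong_b and hole_a below 0.007 m and z of prong_a in the frame of hole_b below -0.003 m and z of prong_b in the frame of hole_a below -0.003 m)) and value of joint collar above 1.25 rad), for 0.2 s.
3. every block is out of its pocket (x of each of block_1_mid, block_2_mid, block_3_mid in the frame of holder below -0.05 m), for 0.2 s.
4. every block lies in the drawer (x of block_1_mid in the frame of drawer_floor between -0.09 and 0.09 m and y of block_1_mid in the frame of drawer_floor between -0.1 and 0.1 m and z of block_1_mid in the frame of drawer_floor between 0.008 and 0.032 m and x of block_2_mid in the frame of drawer_floor between -0.09 and 0.09 m and y of block_2_mid in the frame of drawer_floor between -0.1 and 0.1 m and z of block_2_mid in the frame of drawer_floor between 0.008 and 0.032 m and x of block_3_mid in the frame of drawer_floor between -0.09 and 0.09 m and y of block_3_mid in the frame of drawer_floor between -0.1 and 0.1 m and z of block_3_mid in the frame of drawer_floor between 0.008 and 0.032 m), for 0.2 s.
At the end, for the whole second after the job is handed in: every block present lies in the drawer, the drawer is shut to within 8 mm, the collar is open (over 1.2 rad), the spanner lies level on the table on its prongs and heel (middle 20 to 36 mm up, tilt under 0.15 rad), all at rest (all of step 4 and value of joint box_drawer0 below 0.008 m and value of joint collar above 1.2 rad and height (world z) of spanner_mid between 0.02 and 0.036 m and angle between spanner_mid's own z axis and vertical below 0.15 rad and linear speed of each of block_1, block_2, block_3, spanner below 0.02 m/s); the robot touches nothing.
It fails at once if the collar is turned without both prongs in its holes ((velocity of joint collar above 0.4 rad/s or velocity of joint collar below -0.4 rad/s) and not ((horizontal distance between prong_a and hole_a below 0.007 m and horizontal distance between prong_b and hole_b below 0.007 m and z of prong_a in the frame of hole_a below 0 m and z of prong_b in the frame of hole_b below 0 m) or (horizontal distance between prong_a and hole_b below 0.007 m and horizontal distance between prong_b and hole_a below 0.007 m and z of prong_a in the frame of hole_b below 0 m and z of prong_b in the frame of hole_a below 0 m))).
It fails at once if a block is handled with the fingers while still in its pocket ((contact force between the fingers and block_1 above 1 N and x of block_1_mid in the frame of holder between -0.025 and 0.04 m and z of block_1_mid in the frame of holder below 0.05 m and y of block_1_mid in the frame of holder between -0.09 and 0.09 m) or (contact force between the fingers and block_2 above 1 N and x of block_2_mid in the frame of holder between -0.025 and 0.04 m and z of block_2_mid in the frame of holder below 0.05 m and y of block_2_mid in the frame of holder between -0.09 and 0.09 m) or (contact force between the fingers and block_3 above 1 N and x of block_3_mid in the frame of holder between -0.025 and 0.04 m and z of block_3_mid in the frame of holder below 0.05 m and y of block_3_mid in the frame of holder between -0.09 and 0.09 m)).
It fails at once if another thing on the table or cabinet is knocked away (distance of any of the_loupe, the_slide_box, the_weight, the_eraser, the_bottle from where it was at the start of the episode above 0.03 m).
Of block_1, block_2, block_3 only 2 to 3 are there at a start; the rules pass over those that are not, and their reading is None.
At some moment in a run one of spanner may be knocked a few centimetres aside while the robot is not near it.
Once in a run the grip may slacken for a moment while it holds something.
It also fails if it takes over 192 s, if anything falls off the work surface, if the arm or the gripper's body presses on something with over 40 N, if the wrist force passes 120 N, or if a joint passes its speed limit or range.

## Working session

There is one attempt and no reset: what is moved stays moved. The work goes in short steps, Python scripts to look and compute and a tool call to move; the robot and the scene stay as the last step left them, time stands still between calls to the robot, and variables do not carry over. Pictures are saved under pics/ and viewed, at most 14 in all, crops included, and the job is handed in when it is done.

Besides the shell and the picture viewer there is one more tool, called after ">>>" by a JSON object that holds its "op" and its "data", one argument or row to a line. drive_tool: Moves the arm, as the interface text tells. Its arguments: {"type":"object","properties":{"targets":{"type":"array"},"force":{"type":"number"}},"required":["targets"]}

```bash
mkdir -p pics; ls
cat > h.py <<'E'
import numpy as np, cv2
from cell import arm
def shot(n,save=None):
    s=arm.observe(); im=arm.get_image(n); p=np.array(im["pixels"])
    if save: cv2.imwrite(f"pics/{save}.png",p[:,:,::-1])
    return s,im,p
def cam(s,im):
    K=np.array(im["intrinsics"])
    if "mount" in im:
        T=np.eye(4);T[:3,:3]=cv2.Rodrigues(np.array(s["ee_rot"],float))[0];T[:3,3]=s["position"]
        M=T@np.array(im["mount"]); return K,M[:3,:3],M[:3,3]
    R=cv2.Rodrigues(np.array(im["rvec"],float))[0]
    return K,R.T,-R.T@np.array(im["tvec"],float).ravel()
def ray(c,uv,z):
    K,R,o=c; d=R@np.linalg.inv(K)@np.array([uv[0],uv[1],1.]); return o+d*(z-o[2])/d[2]
def proj(c,P):
    K,R,o=c; q=K@(R.T@(np.array(P,float)-o)); return q[:2]/q[2]
E
python3 - <<'E'
from h import *
for n in("scene","top"):
    s,im,p=shot(n,n); c=cam(s,im); print(n,c[2],c[0][0,0],c[1][:,2])
s=arm.observe(); print(s)
E
```

```text
pics
scene [0.22380664 0.63337162 0.56292107] 468.2486666874746 [ 0.39298751 -0.76755569 -0.50637839]
top [ 0.40314594 -0.07244153  1.09006248] 503.1465108674294 [ 0.19149095 -0.003361   -0.98148863]
{'clock': 0.1, 'joints': array([ 1.05739013,  0.4351788 ,  0.02495033,  1.57402026, -0.01163058,
        1.13399144, -0.07505605]), 'dq': array([ 0.00040139, -0.00205113, -0.00111372, -0.00385269,  0.00113209,
       -0.00097968, -0.00044677]), 'joint_efforts': array([ 3.22723659e-03, -6.69131541e+01,  9.88004319e-01, -3.15146434e+01,
       -6.05121371e-02,  3.74553446e-02,  7.86168357e-05]), 'position': array([ 0.24937857, -0.57258266,  0.22600185]), 'ee_rot': array([-3.07418770e+00, -6.40452485e-01,  6.10476031e-04]), 'force': array([0.30050061, 0.2297804 , 0.07496136]), 'ft_torque': array([-0.01724612, -0.01886063,  0.02327181]), 'gripper_force': 0.0, 'width': 1.0011851727080578}
```

View pics/top.png

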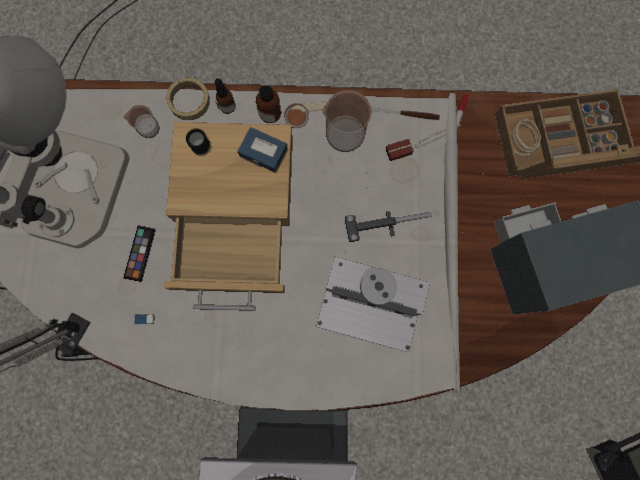

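View pics/scene.png

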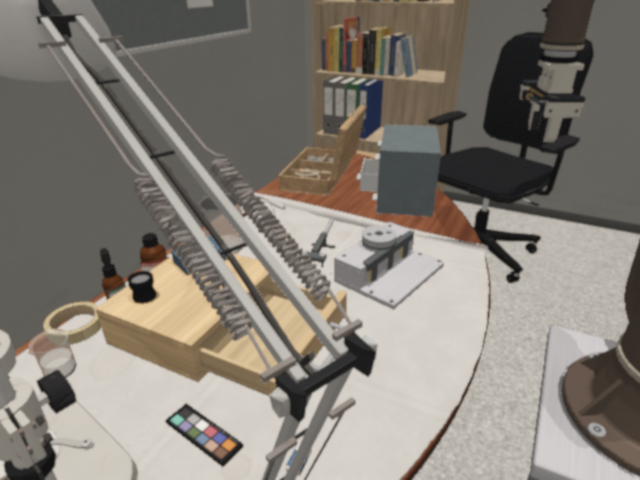

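The top view shows the spanner (prongs near (352,228), nose tip near (430,215)), the holder with its collar at (378,286), and the open drawer with its handle near (225,307). The scene view is partly hidden by a lamp. Next I'll work out rough positions.

Run:
```python
from h import *
s,im,p=shot("top"); c=cam(s,im)
cr=cv2.resize(p[120:370,150:450],(800,667),interpolation=cv2.INTER_CUBIC)[:600]
cv2.imwrite("pics/crop.png",cr[:,:,::-1])
for n,uv,z in [("collar",(378,286),.089),("handle",(225,307),.045),("prong head",(352,228),.03),("nose",(430,215),.028),("ledgeFL",(318,326),.014),("ledgeFR",(411,349),.014),("backL",(341,260),.063),("backR",(429,283),.063),("cabFL",(166,215),.08),("cabFR",(290,219),.08),("drFL",(165,285),.067),("drFR",(284,288),.067),("cabBL",(172,124),.08),("cabBR",(291,125),.08)]:
    print(n,ray(c,uv,z).round(3))
s,im,p=shot("wrist");print(np.array(im["mount"]).round(3),np.array(im["intrinsics"]).round(1))
```

```text
collar [ 0.504 -0.191  0.089]
handle [0.456 0.118 0.045]
prong head [ 0.633 -0.142  0.03 ]
nose [ 0.667 -0.311  0.028]
ledgeFL [ 0.423 -0.074  0.014]
ledgeFR [ 0.381 -0.27   0.014]
backL [ 0.558 -0.118  0.063]
backR [ 0.515 -0.299  0.063]
cabFL [0.639 0.245 0.08 ]
cabFR [ 0.638 -0.01   0.08 ]
drFL [0.496 0.238 0.067]
drFR [ 0.497 -0.003  0.067]
cabBL [0.838 0.249 0.08 ]
cabBR [ 0.844 -0.004  0.08 ]
[[-0.    -0.959 -0.284  0.078]
 [ 1.    -0.001  0.002  0.001]
 [-0.002 -0.284  0.959 -0.157]
 [ 0.     0.     0.     1.   ]] [[388.4   0.  317. ]
 [  0.  388.4 232.8]
 [  0.    0.    1. ]]
```

View pics/crop.png

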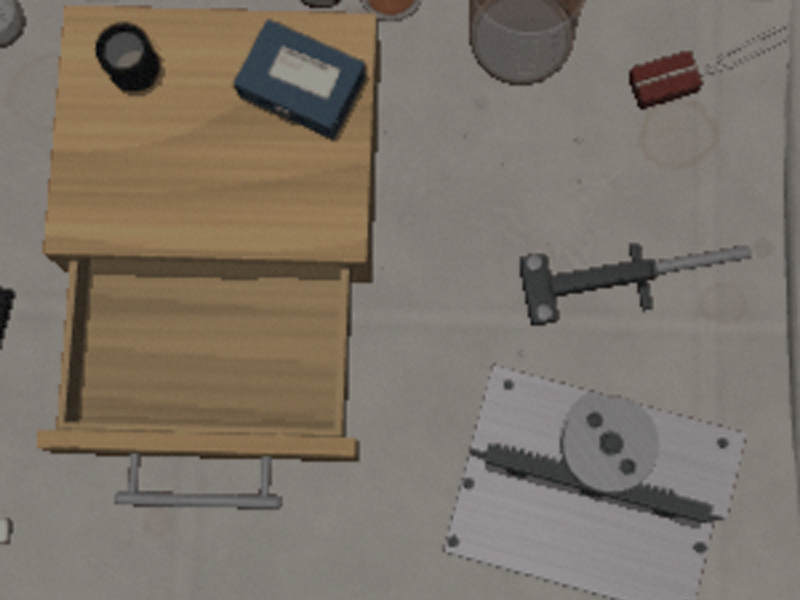

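The crop shows the spanner with its head on the left at (538,290) and its nose to the right at (748,252). The collar is at (610,443) with its holes at (595,420) and (627,466), and the gate runs along the front of the roof. I'll move above them for a close view.

>>> {"op": "drive_tool", "data": {
  "targets": [
    [0,0,1.6,0.2,1.2,0.1,1],
    [0,0,3.2,0.4,2.4,0.2,1],
    [0,0,4.8,0.6,3.6,0.3,1],
    [0,0,6.4,0.8,4.8,0.4,1],
    [0,0,8,1,6,0.5,1]
  ]
}}

```text
clock: 0.7
position: [0.2895, -0.3311, 0.2468]
ee_rot: [2.666, 1.661, -0.0]
force: [2.0, 0.3, -0.3]
width: 0.996
gripper_force: 0.0
```

>>> {"op": "drive_tool", "data": {
  "targets": [
    [0,0,1.5,1.1,0.6,0.1,1],
    [0,0,3,2.2,1.2,0.2,1],
    [0,0,4.5,3.3,1.8,0.3,1],
    [0,0,6,4.4,2.4,0.4,1],
    [0,0,7.5,5.5,3,0.5,1]
  ]
}}

```text
clock: 1.2
position: [0.5098, -0.2126, 0.2669]
ee_rot: [1.991, 2.429, -0.0]
force: [0.3, -0.1, 0.3]
width: 1.002
gripper_force: 0.0
```

>>> {"op": "drive_tool", "data": {
  "targets": [
    [0,0,0,0.5,0,0,1],
    [0,0,0,1,0,0,1],
    [0,0,0,1,0,0,1],
    [0,0,0,1,0,0,1]
  ]
}}

```text
clock: 1.6
position: [0.548, -0.2136, 0.2661]
ee_rot: [-1.997, -2.424, 0.001]
force: [0.1, -0.3, -0.7]
width: 1.0
gripper_force: 0.0
```

Run:
```python
from h import *
s,im,p=shot("wrist","w1"); np.savez("w1.npz",p=p,**{k:np.array(s[k]) for k in("position","ee_rot","joints")}); print(s["position"],s["ee_rot"],s["joints"])
c=cam(s,im)
for P in [(.5,-.191,.089),(.633,-.142,.03),(.667,-.311,.028)]: print(proj(c,P))
```

```text
[ 0.54795002 -0.2136039   0.26609542] [-1.99658720e+00 -2.42412191e+00  5.64011321e-04] [ 0.58015182  0.38340896 -0.41819582  1.58086518  0.16268135  1.21309807
  0.32446803]
[265.95379708 171.52467952]
[414.38022539 140.43992392]
[403.8379013  298.44864809]
```

View pics/w1.png

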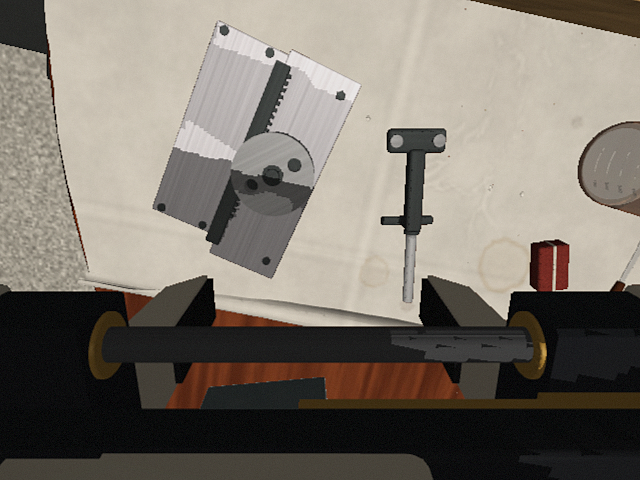

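The wrist view shows the spanner with pin heads at (397,141) and (439,140) and its nose tip at (407,301). The collar stud is at (272,175), with holes near (295,165) and (251,184). I'll refine these.

```bash
cat >> h.py <<'E'
def blob(p,uv,r,lo,hi):
    "centroid of the grey-range component nearest uv within r px"
    u,v=map(int,uv); g=cv2.cvtColor(p,cv2.COLOR_RGB2GRAY)[v-r:v+r+1,u-r:u+r+1]
    n,l,st,ce=cv2.connectedComponentsWithStats(((g>=lo)&(g<=hi)).astype(np.uint8))
    k=min((i for i in range(1,n) if st[i,4]>8),key=lambda i:np.hypot(*(ce[i]-r)))
    return ce[k]+[u-r,v-r],st[k,4]
E
python3 - <<'E'
from h import *
d=np.load("w1.npz");p=d["p"];im=arm.get_image("wrist");s=arm.observe();c=cam(s,im)
g=cv2.cvtColor(p,cv2.COLOR_RGB2GRAY)
print(g[141,388:450:2],g[165,285:306],g[184,241:262],g[175,262:283])
a,_=blob(p,(397,141),9,110,255);b,_=blob(p,(439,140),9,110,255);print(a,b)
A=ray(c,a,.032);B=ray(c,b,.032);N=ray(c,(407,301),.028)
print("prongs",A,B,"dist",np.linalg.norm(A-B),"yaw",np.arctan2(*( (A-B)[:2][::-1]))," nose",N)
m=(A+B)/2; print("yaw nose",np.arctan2(m[1]-N[1],m[0]-N[0]),"len",np.hypot(*(m-N)[:2]))
for q in [(295,165),(251,184),(272,175)]:
    print("hole",q,ray(c,q,.089))
for q in [(224,31),(341,96),(161,208),(267,261)]: print("screw",ray(c,q,.063 if q[0]in(341,267) else .014))
E
```

```text
[ 18 113 163 157 155 153 150 137  62  65  66  65  68  66  66  69  65  67
  66  66  65  66  11 160 151 145 142 141 140 138 195] [160 167 123  42  65  67  66  69  66  67  68  67  65  64  61  40 106 159
 154 153 152] [62 67 64 58 49 41 31 23 29 28 28 29 23 24 24 18 41 59 62 61 60] [47 34 31 48 69 64 66 62 60 67 62 65 67 65 66 69 48 47 67 65 45]
[396.2992126  140.66929134] [441.76439791 140.34554974]
prongs [ 0.61472804 -0.14623918  0.032     ] [ 0.65852526 -0.13743051  0.032     ] dist 0.04467426406778069 yaw -2.943116491214579  nose [ 0.67082072 -0.31429781  0.028     ]
yaw nose 1.766526948767138 len 0.17582010748531043
hole (295, 165) [ 0.52294798 -0.18133057  0.089     ]
hole (251, 184) [ 0.48834321 -0.20468853  0.089     ]
hole (272, 175) [ 0.50498921 -0.19351684  0.089     ]
screw [ 0.43197491 -0.07896221  0.014     ]
screw [ 0.55124203 -0.11782078  0.063     ]
screw [ 0.38639829 -0.26380903  0.014     ]
screw [ 0.51132262 -0.28286518  0.063     ]
```

>>> {"op": "drive_tool", "data": {
  "targets": [
    [0,0,0,0.8,0.2,-0.5,0.5],
    [0,0,0,1.6,0.4,-1.3,0.5],
    [0,0,0,2.46,0.48,-2.2,0.5],
    [0,0,0,2.46,0.48,-3.1,0.5],
    [0,0,0,2.46,0.48,-4,0.5]
  ]
}}

```text
clock: 2.2
position: [0.6467, -0.1945, 0.1053]
ee_rot: [1.997, 2.425, 0.0]
force: [-0.9, -1.4, -0.6]
width: 0.612
gripper_force: 0.0
```

>>> {"op": "drive_tool", "data": {
  "targets": [
    [0,0,0,0,0,-0.8,0.5],
    [0,0,0,0,0,-1.6,0.5],
    [0,0,0,0,0,-2.1,0.5],
    [0,0,0,0,0,-2.3,0.5],
    [0,0,0,0,0,-2.3,0.5]
  ]
}}

```text
clock: 2.7
position: [0.6457, -0.1949, 0.0141]
ee_rot: [-1.998, -2.423, 0.001]
force: [-0.1, -0.2, 0.3]
width: 0.499
gripper_force: 0.0
```

>>> {"op": "drive_tool", "data": {
  "targets": [
    [0,0,0,0,0,0,0.05],
    [0,0,0,0,0,0,0.05],
    [0,0,0,0,0,0,0.05],
    [0,0,0,0,0,0,0.05],
    [0,0,0,0,0,0,0.05]
  ],
  "force": 50
}}

```text
clock: 3.2
position: [0.6468, -0.1946, 0.0153]
ee_rot: [1.998, 2.424, -0.0]
force: [-2.8, -1.0, 5.0]
width: 0.17
gripper_force: 50.0
```

>>> {"op": "drive_tool", "data": {
  "targets": [
    [0,0,0,0,0,0.5,0.05],
    [0,0,0,0,0,1.4,0.05],
    [0,0,0,0,0,2.4,0.05],
    [0,0,0,0,0,3.4,0.05],
    [0,0,0,0,0,4.2,0.05]
  ]
}}

```text
clock: 3.7
position: [0.647, -0.1944, 0.1849]
ee_rot: [1.997, 2.424, 0.001]
force: [0.7, 0.1, -2.1]
width: 0.171
gripper_force: 50.0
```

>>> {"op": "drive_tool", "data": {
  "targets": [
    [0,0,-1.6,-0.2,0.06,0,0.05],
    [0,0,-3.2,-0.4,0.12,0,0.05],
    [0,0,-4.7,-0.6,0.18,0,0.05],
    [0,0,-6.3,-0.8,0.24,0,0.05],
    [0,0,-7.8,-1,0.3,0,0.05]
  ]
}}

```text
clock: 4.2
position: [0.6061, -0.1822, 0.1823]
ee_rot: [-2.696, -1.611, 0.001]
force: [0.2, 0.4, -1.2]
width: 0.169
gripper_force: 50.0
```

>>> {"op": "drive_tool", "data": {
  "targets": [
    [0,0,-1.6,-0.2,0.06,0,0.05],
    [0,0,-3.2,-0.4,0.12,0,0.05],
    [0,0,-4.7,-0.6,0.18,0,0.05],
    [0,0,-6.3,-0.8,0.24,0,0.05],
    [0,0,-7.8,-1,0.3,0,0.05]
  ]
}}

```text
clock: 4.7
position: [0.5661, -0.1702, 0.1823]
ee_rot: [-3.08, -0.619, 0.001]
force: [-0.2, 0.2, -1.9]
width: 0.173
gripper_force: 50.0
```

>>> {"op": "drive_tool", "data": {
  "targets": [
    [0,0,-1.6,-0.2,0.06,0,0.05],
    [0,0,-3.2,-0.4,0.12,0,0.05],
    [0,0,-4.7,-0.6,0.18,0,0.05],
    [0,0,-6.3,-0.8,0.24,0,0.05],
    [0,0,-7.8,-1,0.3,0,0.05]
  ]
}}

```text
clock: 5.2
position: [0.5261, -0.1582, 0.1824]
ee_rot: [-3.11, 0.445, 0.001]
force: [-1.2, 0.2, -2.9]
width: 0.167
gripper_force: 50.0
```

Run:
```python
from h import *
s,im,p=shot("wrist","w2"); np.savez("w2.npz",p=p,**{k:np.array(s[k]) for k in("position","ee_rot","joints")}); print(s["position"],s["ee_rot"],s["joints"],s["force"],s["width"])
```

```text
[ 0.52612106 -0.15815555  0.18237989] [-3.10983331e+00  4.44681710e-01  9.02843669e-04] [ 0.15385323  0.35470916  0.05401773  1.81957882 -0.0228691   0.96848363
 -1.6373719 ] [-1.20198886  0.23273422 -2.87205585] 0.1672930994888452
```

View pics/w2.png

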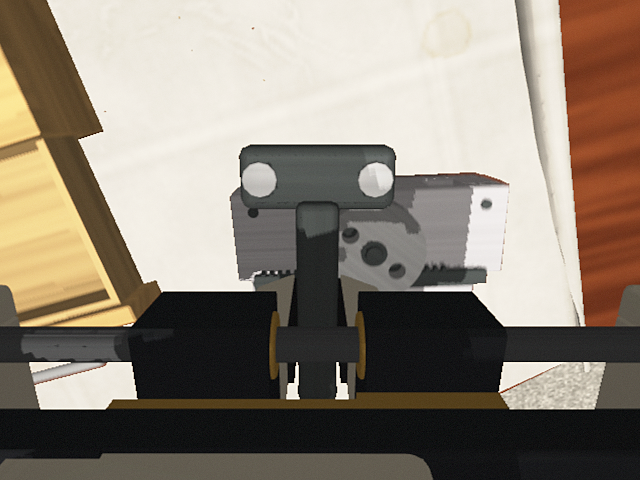

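The held spanner's pin heads are at (260,180) and (376,180). Collar holes are visible at (350,233) and (397,270), with the stud at (373,253).

```bash
cat >> h.py <<'E'
def circ(p,uv,r,lo,hi):
    m=np.zeros(p.shape[:2],np.uint8);g=cv2.cvtColor(p,cv2.COLOR_RGB2GRAY)
    m[(g>=lo)&(g<=hi)]=255; k=np.zeros_like(m);cv2.circle(k,tuple(uv),r,255,-1);m&=k
    cs,_=cv2.findContours(m,cv2.RETR_EXTERNAL,cv2.CHAIN_APPROX_NONE)
    cc=max(cs,key=cv2.contourArea);return cv2.fitEllipse(cc)
def yaw(s):
    R=cv2.Rodrigues(np.array(s["ee_rot"],float))[0];return np.arctan2(R[1,0],R[0,0]),R
E
python3 - <<'E'
from h import *
d=np.load("w2.npz");p=d["p"];im=arm.get_image("wrist");s={k:d[k] for k in d};c=cam(s,im)
y,R=yaw(s);print("yaw",y)
e=[circ(p,q,20,120,255) for q in((260,180),(376,180))];print(e)
for dz in(.0137,.0167,.0187):
    A,B=[ray(c,x[0],s["position"][2]+dz) for x in e]
    print(dz,np.linalg.norm(A-B),[ (R.T@(X-s["position"])).round(4) for X in(A,B)])
h=[circ(p,q,14,0,100) for q in((350,233),(397,270),(373,253))];print(h)
H=[ray(c,x[0],.089) for x in h[:2]]+[ray(c,h[2][0],.093)];print(H,np.linalg.norm(H[0]-H[1]),np.arctan2(*(H[0]-H[1])[:2][::-1])-np.pi/2)
print((H[0]+H[1])/2)
E
```

```text
yaw -0.28405867967576093
[((258.7398681640625, 179.25189208984375), (33.39120864868164, 34.329856872558594), 132.9210662841797), ((375.4254150390625, 179.2532958984375), (33.17108154296875, 34.608943939208984), 54.106082916259766)]
0.0137 0.043208941857688074 [array([ 0.0565, -0.0213, -0.0137]), array([ 0.0564,  0.0219, -0.0137])]
0.0167 0.04230584453435599 [array([ 0.0569, -0.0208, -0.0167]), array([ 0.0569,  0.0215, -0.0167])]
0.0187 0.041703779652134614 [array([ 0.0572, -0.0205, -0.0187]), array([ 0.0572,  0.0212, -0.0187])]
[((347.9243469238281, 231.6631317138672), (21.089574813842773, 23.654237747192383), 11.374123573303223), ((396.7425537109375, 270.5639953613281), (14.901244163513184, 16.285558700561523), 63.42139434814453), ((373.53826904296875, 253.1815948486328), (24.909135818481445, 25.756912231445312), 102.45806121826172)]
[array([ 0.52483226, -0.17981387,  0.089     ]), array([ 0.48818522, -0.20501548,  0.089     ]), array([ 0.50663616, -0.19245535,  0.093     ])] 0.04447613666554025 -0.9683835470823516
[ 0.50650874 -0.19241467  0.089     ]
```

>>> {"op": "drive_tool", "data": {
  "targets": [
    [0,0,-1.6,-0.3,0.07,0,0.05],
    [0,0,-3.2,-0.6,0.14,0,0.05],
    [0,0,-4.8,-0.9,0.21,0,0.05],
    [0,0,-6.4,-1.2,0.27,0,0.05],
    [0,0,-7.75,-1.3,0.31,0,0.05]
  ]
}}

```text
clock: 5.8
position: [0.4739, -0.146, 0.1825]
ee_rot: [2.789, -1.445, -0.001]
force: [0.0, -0.4, -3.1]
width: 0.172
gripper_force: 50.0
```

>>> {"op": "drive_tool", "data": {
  "targets": [
    [0,0,0,0,0,-0.5,0.05],
    [0,0,0,0,0,-0.9,0.05],
    [0,0,0,0,0,-1.2,0.05],
    [0,0,0,0,0,-1.4,0.05],
    [0,0,0,0,0,-1.4,0.05]
  ]
}}

```text
clock: 6.3
position: [0.4743, -0.146, 0.1257]
ee_rot: [2.791, -1.442, -0.003]
force: [0.4, 0.3, -2.8]
width: 0.17
gripper_force: 50.0
```

Run:
```python
from h import *
s,im,p=shot("wrist","w3"); np.savez("w3.npz",p=p,**{k:np.array(s[k]) for k in("position","ee_rot","joints")}); print(s["position"],yaw(s)[0],s["joints"],s["force"],s["width"])
c=cam(s,im)
for P in [(.5066,-.1924,.093)]: print(proj(c,P))
```

```text
[ 0.47429635 -0.1460128   0.12570469] -0.9536581818767728 [ 0.05281165  0.34614888  0.17623798  2.01373189 -0.08361433  0.79025152
 -2.24664554] [ 0.36066219  0.26801786 -2.81644068] 0.17019309111797842
[319.2694114  164.31592552]
```

View pics/w3.png

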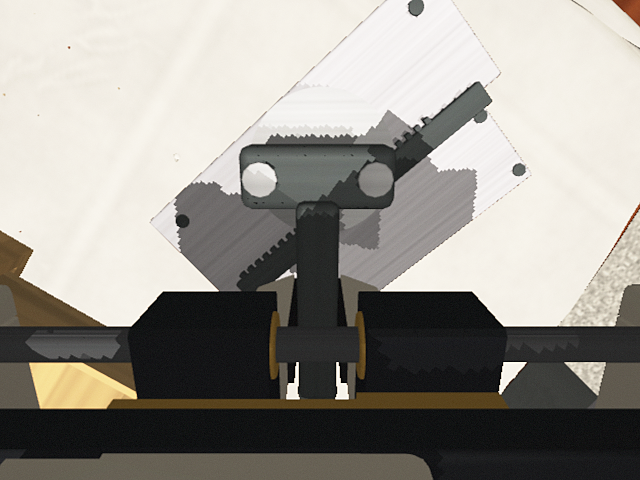

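Collar rim is faintly visible behind the head (top near row 86), consistent with alignment. I'll descend gently.

>>> {"op": "drive_tool", "data": {
  "targets": [
    [0,0,0,0,0,-0.2,0.05],
    [0,0,0,0,0,-0.4,0.05],
    [0,0,0,0,0,-0.5,0.05],
    [0,0,0,0,0,-0.6,0.05],
    [0,0,0,0,0,-0.66,0.05]
  ]
}}

```text
clock: 6.85
position: [0.4743, -0.1461, 0.0998]
ee_rot: [2.79, -1.444, -0.001]
force: [-1.4, -0.9, -1.2]
width: 0.17
gripper_force: 50.0
```

Run:
```python
from h import *
s,im,p=shot("wrist"); print(s["position"],yaw(s)[0],s["force"],s["ft_torque"])
d=np.load("w3.npz");s3={k:d[k] for k in d};c=cam(s3,im);Z=.089
for i in range(3):
  y=-.9537; ex=np.array([np.cos(y),np.sin(y),0]);ey=np.array([-ex[1],ex[0],0])
o=np.array([.5066,-.1924,.089]);print(proj(c,o+.036*ex),proj(c,o+.036*(ex*.7071+ey*.7071)),proj(c,o+.036*(ex*.7071-ey*.7071)))
e=[circ(p,q,20,100,255)[0] for q in((260,180),(376,180))];print(e)
q=p[60:250,200:440];cv2.imwrite("pics/w3c.png",cv2.resize(d["p"][60:250,200:440],(720,570),interpolation=cv2.INTER_CUBIC)[:,:,::-1])
```

```text
[ 0.47433549 -0.14609149  0.09980845] -0.9551404542999715 [-1.42029613 -0.91569933 -1.16465403] [ 0.10691061  0.44739989 -0.03761801]
[319.32011943  85.74334366] [265.78521409 109.38893727] [372.77806959 109.35868199]
[(260.0940246582031, 178.93910217285156), (375.54693603515625, 179.16537475585938)]
```

View pics/w3c.png

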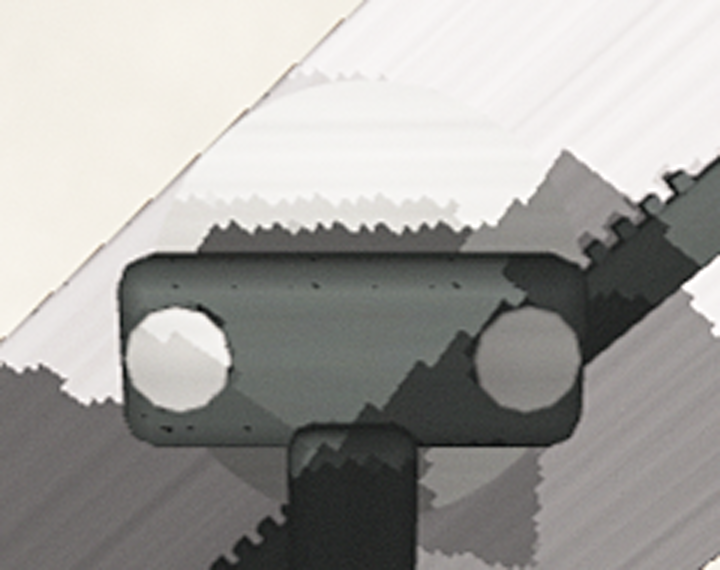

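The rim's top is at about row 86.7 against a predicted 85.7, so alignment is within about 1 mm, and there's no contact force. Continuing the insertion.

>>> {"op": "drive_tool", "data": {
  "targets": [
    [0,0,0,0,0,-0.06,0.05],
    [0,0,0,0,0,-0.12,0.05],
    [0,0,0,0,0,-0.17,0.05],
    [0,0,0,0,0,-0.17,0.05],
    [0,0,0,0,0,-0.17,0.05]
  ]
}}

```text
clock: 7.4
position: [0.4743, -0.1462, 0.0932]
ee_rot: [2.79, -1.444, -0.001]
force: [-2.7, -1.7, -3.6]
width: 0.17
gripper_force: 50.0
```

Run:
```python
from h import *
s=arm.observe(); print(s["position"],yaw(s)[0],s["force"],s["ft_torque"])
y0=yaw(s)[0];o=np.array([.5066,-.1924]);r=s["position"][:2]-o;print(np.hypot(*r))
for a in np.deg2rad(np.arange(0,96,5)):
    R=np.array([[np.cos(a),-np.sin(a)],[np.sin(a),np.cos(a)]]);print(round(np.rad2deg(a)/5,1),((R@r-r)/.04).round(3))
```

```text
[ 0.47427847 -0.14617233  0.09319158] -0.9552852363693897 [-2.65022512 -1.69476833 -3.61377578] [-0.11002881  0.82163002 -0.15130462]
0.056406378544283646
0.0 [0. 0.]
1.0 [-0.098 -0.075]
2.0 [-0.188 -0.158]
3.0 [-0.272 -0.249]
4.0 [-0.347 -0.346]
5.0 [-0.413 -0.45 ]
6.0 [-0.47  -0.559]
7.0 [-0.517 -0.672]
8.0 [-0.554 -0.79 ]
9.0 [-0.581 -0.91 ]
10.0 [-0.597 -1.032]
11.0 [-0.602 -1.155]
12.0 [-0.597 -1.278]
13.0 [-0.581 -1.4  ]
14.0 [-0.554 -1.52 ]
15.0 [-0.517 -1.637]
16.0 [-0.47  -1.751]
17.0 [-0.414 -1.86 ]
18.0 [-0.348 -1.964]
19.0 [-0.273 -2.061]
```

>>> {"op": "drive_tool", "data": {
  "targets": [
    [0,0,1,-0.098,-0.075,0,0.05],
    [0,0,2,-0.188,-0.158,0,0.05],
    [0,0,3,-0.272,-0.249,0,0.05],
    [0,0,4,-0.347,-0.346,0,0.05]
  ]
}}

```text
clock: 7.8
position: [0.4597, -0.1593, 0.0932]
ee_rot: [-3.0, 0.932, 0.004]
force: [-5.3, 2.0, -1.5]
width: 0.168
gripper_force: 50.1
```

>>> {"op": "drive_tool", "data": {
  "targets": [
    [0,0,1,-0.066,-0.104,0,0.05],
    [0,0,2,-0.123,-0.213,0,0.05],
    [0,0,3,-0.17,-0.326,0,0.05],
    [0,0,4,-0.207,-0.444,0,0.05]
  ]
}}

```text
clock: 8.2
position: [0.451, -0.177, 0.0931]
ee_rot: [-3.116, 0.397, 0.005]
force: [-6.4, 2.4, -0.9]
width: 0.173
gripper_force: 50.0
```

Run:
```python
from h import *
s,im,p=shot("wrist","w4"); print(s["position"],yaw(s)[0],s["force"],s["ft_torque"])
e=[circ(p,q,20,90,255)[0] for q in((260,180),(376,180))];print(e)
```

```text
[ 0.4509946  -0.17702607  0.09307985] -0.253208948179289 [-6.36537756  2.44418515 -0.85703263] [ 0.51843292  1.38563653 -0.17294348]
[(260.5246276855469, 178.7776641845703), (376.16217041015625, 179.16627502441406)]
```

>>> {"op": "drive_tool", "data": {
  "targets": [
    [0,0,1,-0.027,-0.12,0,0.05],
    [0,0,2,-0.043,-0.242,0,0.05],
    [0,0,3,-0.048,-0.365,0,0.05],
    [0,0,4,-0.043,-0.488,0,0.05]
  ]
}}

```text
clock: 8.65
position: [0.449, -0.1968, 0.093]
ee_rot: [-3.137, -0.15, 0.005]
force: [-6.6, 1.0, -1.2]
width: 0.17
gripper_force: 50.0
```

>>> {"op": "drive_tool", "data": {
  "targets": [
    [0,0,1,0.016,-0.122,0,0.05],
    [0,0,2,0.043,-0.242,0,0.05],
    [0,0,3,0.08,-0.359,0,0.05],
    [0,0,4,0.127,-0.473,0,0.05]
  ]
}}

```text
clock: 9.05
position: [0.454, -0.2158, 0.093]
ee_rot: [-3.062, -0.692, 0.005]
force: [-7.7, 1.5, -0.5]
width: 0.168
gripper_force: 50.0
```

>>> {"op": "drive_tool", "data": {
  "targets": [
    [0,0,0.5,0.027,-0.055,0,0.05],
    [0,0,0.5,0.027,-0.055,0,0.05],
    [0,0,0.5,0.027,-0.055,0,0.05]
  ]
}}

```text
clock: 9.35
position: [0.4553, -0.2182, 0.0929]
ee_rot: [-3.048, -0.754, 0.005]
force: [-7.3, 1.2, -2.1]
width: 0.17
gripper_force: 50.0
```

Run:
```python
from h import *
s,im,p=shot("wrist","w5"); print(s["position"],yaw(s)[0],s["force"],s["ft_torque"])
e=[circ(p,q,20,90,255)[0] for q in((260,180),(376,180))];print(e)
```

```text
[ 0.45533108 -0.21816442  0.09291161] 0.48475127540608565 [-7.250929    1.15200831 -2.07430774] [0.06582319 1.47802024 0.08664907]
[(259.87628173828125, 178.7981414794922), (374.75079345703125, 179.18690490722656)]
```

View pics/w5.png

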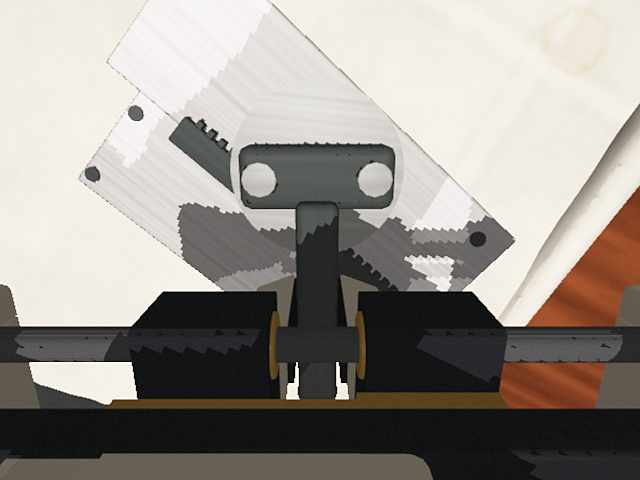

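The gate has moved sideways and the spanner is still seated with pin heads at (260,179) and (375,179). I'll press a little further to the stop.

>>> {"op": "drive_tool", "data": {
  "targets": [
    [0,0,0.5,0.03,-0.053,0,0.05],
    [0,0,1,0.066,-0.104,0,0.05],
    [0,0,1.4,0.1,-0.142,0,0.05],
    [0,0,1.4,0.1,-0.142,0,0.05]
  ]
}}

```text
clock: 9.8
position: [0.4585, -0.2237, 0.0928]
ee_rot: [-2.995, -0.938, 0.007]
force: [-9.0, 0.6, 1.8]
width: 0.172
gripper_force: 50.0
```

Run:
```python
from h import *
s=arm.observe(); print(s["position"],yaw(s)[0],s["force"],s["ft_torque"])
```

```text
[ 0.45845224 -0.22370219  0.09276544] 0.6070908595872824 [-9.00222224  0.58318245  1.7782305 ] [ 0.35670897  2.03022946 -0.18235521]
```

>>> {"op": "drive_tool", "data": {
  "targets": [
    [0,0,-0.5,-0.035,0.05,0,0.05],
    [0,0,-1,-0.07,0.1,0,0.05],
    [0,0,-1,-0.07,0.1,0.1,0.05],
    [0,0,-1,-0.07,0.1,0.3,0.05],
    [0,0,-1,-0.07,0.1,0.6,0.05]
  ]
}}

```text
clock: 10.3
position: [0.4591, -0.2201, 0.1184]
ee_rot: [3.035, 0.809, 0.002]
force: [-0.7, -0.3, -2.6]
width: 0.172
gripper_force: 50.0
```

>>> {"op": "drive_tool", "data": {
  "targets": [
    [0,0,0,0,0,0.8,0.05],
    [0,0,0,0,0,1.6,0.05],
    [0,0,0,0,0,2.2,0.05],
    [0,0,0,0,0,2.6,0.05]
  ]
}}

```text
clock: 10.7
position: [0.4599, -0.2203, 0.2252]
ee_rot: [3.033, 0.808, 0.007]
force: [1.4, 0.0, -2.7]
width: 0.166
gripper_force: 50.0
```

>>> {"op": "drive_tool", "data": {
  "targets": [
    [0,0,-1.7,-0.1,0.25,0,0.05],
    [0,0,-3.4,-0.2,0.5,0,0.05],
    [0,0,-5.1,-0.3,0.75,0,0.05],
    [0,0,-6.8,-0.4,1,0,0.05],
    [0,0,-8.4,-0.5,1.2,0,0.05]
  ]
}}

```text
clock: 11.2
position: [0.4391, -0.1714, 0.223]
ee_rot: [3.123, -0.342, 0.005]
force: [-0.4, -0.2, -2.2]
width: 0.173
gripper_force: 50.0
```

>>> {"op": "drive_tool", "data": {
  "targets": [
    [0,0,0,0,0,0,0.05],
    [0,0,0,0,0,0,0.05],
    [0,0,0,0,0,0,0.05]
  ]
}}

```text
clock: 11.5
position: [0.4388, -0.1726, 0.222]
ee_rot: [3.124, -0.329, 0.002]
force: [-1.2, -0.1, -1.8]
width: 0.171
gripper_force: 50.0
```

Run:
```python
from h import *
s,im,p=shot("wrist","w6"); np.savez("w6.npz",p=p,**{k:np.array(s[k]) for k in("position","ee_rot","joints")}); print(s["position"],yaw(s)[0],s["joints"],s["force"])
```

```text
[ 0.43880619 -0.17257667  0.22202366] -0.21002846841232772 [ 0.36861133  0.19738615 -0.12616036  1.93195369  0.0292968   1.01261565
 -1.55143584] [-1.21885154 -0.06924617 -1.79488745]
```

View pics/w6.png

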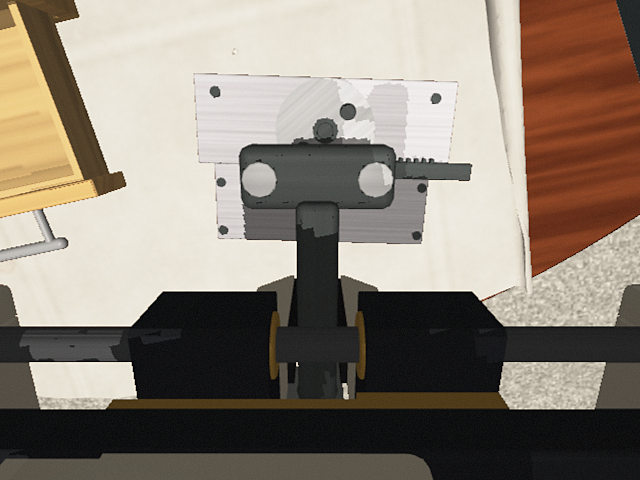

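The holder is clear. Roof screws are at (215,91) and (436,98), front ledge screws at (223,230) and (416,236), the stud at (324,130), one hole at (348,111), and the back roof corners at (194,74) and (460,82).

Run:
```python
from h import *
d=np.load("w6.npz");p=d["p"];im=arm.get_image("wrist");s={k:d[k] for k in d};c=cam(s,im)
f=lambda q,z,r=9:ray(c,circ(p,q,r,0,110)[0],z)
a,b=f((215,91),.063),f((436,98),.063);e,g=f((223,230),.014),f((416,236),.014);st=f((324,130),.093,10);ho=f((348,111),.089)
k,l=ray(c,(194,74),.063),ray(c,(460,82),.063)
for x,y in((a,b),(e,g),(k,l)): v=x-y;print(np.arctan2(v[1],v[0])-np.pi/2,np.hypot(*v[:2]),(x+y)/2)
v=ho-st;print("stud",st,ho,np.arctan2(v[1],v[0]))
```

```text
-0.23991799085030818 0.16989054659278205 [ 0.53063565 -0.19934985  0.063     ]
-0.24088198344998157 0.19004632507446623 [ 0.4094136  -0.17001407  0.014     ]
-0.2382858013117397 0.2023062361596888 [ 0.54216535 -0.20334683  0.063     ]
stud [ 0.50621842 -0.19263884  0.093     ] [ 0.51525906 -0.2116698   0.089     ] -1.1273078507833443
```

>>> {"op": "drive_tool", "data": {
  "targets": [
    [0,0,-0.1,1,0,0,0.05],
    [0,0,-0.2,2,0,0,0.05],
    [0,0,-0.34,3,0,0,0.05],
    [0,0,-0.34,4,0,0,0.05],
    [0,0,-0.34,4.8,0,0,0.05]
  ]
}}

```text
clock: 12.1
position: [0.6324, -0.1722, 0.2209]
ee_rot: [-3.118, 0.378, -0.0]
force: [-0.4, -0.3, -2.2]
width: 0.172
gripper_force: 50.0
```

>>> {"op": "drive_tool", "data": {
  "targets": [
    [0,0,0,0.8,-0.03,0,0.05],
    [0,0,0,1.3,-0.06,-0.6,0.05],
    [0,0,0,1.3,-0.06,-1.5,0.05],
    [0,0,0,1.3,-0.06,-2.4,0.05],
    [0,0,0,1.3,-0.06,-3.2,0.05]
  ]
}}

```text
clock: 12.6
position: [0.6818, -0.1748, 0.091]
ee_rot: [-3.119, 0.379, 0.002]
force: [1.1, 0.3, -2.1]
width: 0.167
gripper_force: 50.0
```

>>> {"op": "drive_tool", "data": {
  "targets": [
    [0,0,0,0,0,-0.3,0.05],
    [0,0,0,0,0,-0.3,0.05],
    [0,0,0,0,0,-0.3,0.05]
  ]
}}

```text
clock: 12.9
position: [0.6832, -0.1748, 0.0828]
ee_rot: [3.118, -0.38, 0.003]
force: [-0.1, 0.1, -1.6]
width: 0.174
gripper_force: 50.0
```

```bash
cat >> h.py <<'E'
O=np.array([.5021,-.1923]);PH=-.24;HX=np.array([np.cos(PH),np.sin(PH)]);HY=np.array([-HX[1],HX[0]])
def hold(P): v=np.array(P[:2])-O;return v@HX,v@HY
def world(x,y): return O+x*HX+y*HY
E
python3 - <<'E'
from h import *
s,im,p=shot("wrist","w7"); print(s["position"],yaw(s)[0],s["ee_rot"],s["force"],hold(s["position"]))
e=[circ(p,q,20,90,255)[0] for q in((260,180),(376,180))];print(e)
print((world(.172,.06)-s["position"][:2])/.04,(.0245-s["position"][2])/.04)
E
```

```text
[ 0.68319543 -0.17476629  0.08282268] -0.2427640526215774 [ 3.11839499e+00 -3.80386911e-01  2.77790582e-03] [-0.09929749  0.12623389 -1.64995813] (np.float64(0.17173705995891886), np.float64(0.06007801591753078))
[(258.8404541015625, 179.40341186523438), (375.963134765625, 179.50462341308594)]
[ 0.00592148 -0.00345703] -1.458067056000851
```

View pics/w7.png

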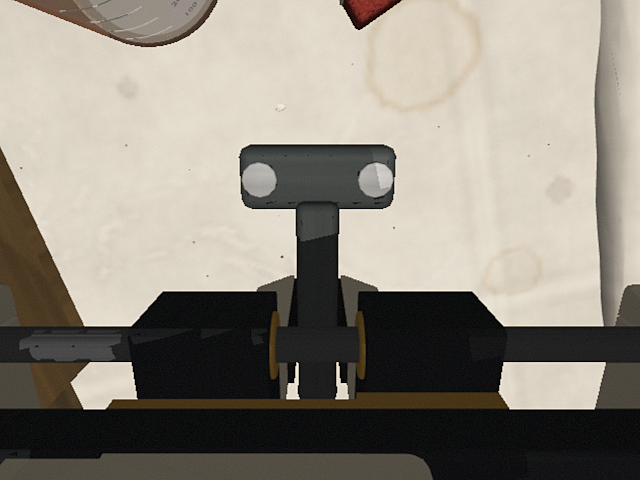

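The spanner is behind pocket 1, with the beaker at (150,20) and the eraser at (370,15) well clear. I'll lower and start pushing.

>>> {"op": "drive_tool", "data": {
  "targets": [
    [0,0,0,0,0,-0.5,0.05],
    [0,0,0,0,0,-1,0.05],
    [0,0,0,0,0,-1.45,0.05],
    [0,0,0,0,0,-1.45,0.05]
  ]
}}

```text
clock: 13.35
position: [0.6817, -0.1743, 0.0229]
ee_rot: [-3.118, 0.38, 0.002]
force: [0.1, 0.6, -2.7]
width: 0.173
gripper_force: 50.0
```

>>> {"op": "drive_tool", "data": {
  "targets": [
    [0,0,0,-0.12,0.03,0,0.05],
    [0,0,0,-0.24,0.06,0,0.05],
    [0,0,0,-0.36,0.09,0,0.05],
    [0,0,0,-0.48,0.12,0,0.05],
    [0,0,0,-0.6,0.147,0,0.05]
  ]
}}

```text
clock: 13.85
position: [0.6598, -0.1689, 0.0248]
ee_rot: [3.118, -0.381, 0.007]
force: [5.4, -0.8, -1.6]
width: 0.17
gripper_force: 50.0
```

Run:
```python
from h import *
s=arm.observe(); print(s["position"],yaw(s)[0],s["force"],s["ft_torque"],hold(s["position"]))
```

```text
[ 0.65984393 -0.16885557  0.02477514] -0.24294129560471822 [ 5.42474152 -0.82480183 -1.61470061] [-0.22216392 -1.15188526 -0.02692232] (np.float64(0.1476498654918572), np.float64(0.06026861230866102))
```

>>> {"op": "drive_tool", "data": {
  "targets": [
    [0,0,0,-0.2,0.05,0,0.05],
    [0,0,0,-0.4,0.1,0,0.05],
    [0,0,0,-0.6,0.15,0,0.05],
    [0,0,0,-0.8,0.2,0,0.05],
    [0,0,0,-1,0.245,0,0.05]
  ]
}}

```text
clock: 14.35
position: [0.619, -0.1588, 0.0244]
ee_rot: [3.118, -0.381, 0.004]
force: [2.0, 0.3, -1.5]
width: 0.169
gripper_force: 50.0
```

>>> {"op": "drive_tool", "data": {
  "targets": [
    [0,0,0,-0.15,0.035,0,0.05],
    [0,0,0,-0.3,0.07,0,0.05],
    [0,0,0,-0.42,0.1,0,0.05],
    [0,0,0,-0.49,0.12,0,0.05],
    [0,0,0,-0.49,0.12,0,0.05]
  ]
}}

```text
clock: 14.85
position: [0.5978, -0.1537, 0.0232]
ee_rot: [3.118, -0.38, -0.002]
force: [0.4, 0.4, -3.2]
width: 0.17
gripper_force: 50.0
```

Run:
```python
from h import *
s,im,p=shot("wrist"); print(s["position"],yaw(s)[0],s["force"],s["ft_torque"],hold(s["position"]))
e=[circ(p,q,20,90,255)[0] for q in((260,180),(376,180))];print(e)
print((world(.172,.06)-s["position"][:2])/.04,(world(.172,0)-world(.172,.06))/.04)
s,im,p=shot("top");cv2.imwrite("pics/t2.png",cv2.resize(p[200:370,290:450],(640,680))[:600,:,::-1])
```

```text
[ 0.59780102 -0.15374865  0.02323663] -0.24281157649339394 [ 0.44574607  0.44852255 -3.2462928 ] [0.12804488 0.00599615 0.04284338] (np.float64(0.08379427861622425), np.float64(0.06019477060875427))
[(258.8768005371094, 179.39190673828125), (375.98248291015625, 179.50430297851562)]
[ 2.14078173 -0.52889799] [-0.35655394 -1.45700696]
```

View pics/t2.png

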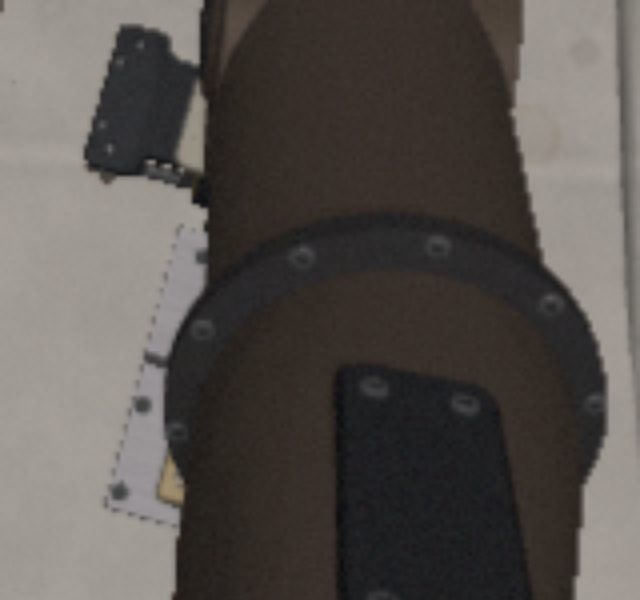

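Block 1 is now visible on the ledge at (170,480). Next I'll retract, shift to pocket 2 and push.

>>> {"op": "drive_tool", "data": {
  "targets": [
    [0,0,0,0.5,-0.12,0,0.05],
    [0,0,0,1,-0.25,0,0.05],
    [0,0,0,1.6,-0.4,0,0.05],
    [0,0,0,2.14,-0.53,0,0.05],
    [0,0,0,2.14,-0.53,0,0.05]
  ]
}}

```text
clock: 15.45
position: [0.6865, -0.1756, 0.023]
ee_rot: [3.118, -0.381, 0.002]
force: [0.5, -0.5, -3.4]
width: 0.171
gripper_force: 50.0
```

>>> {"op": "drive_tool", "data": {
  "targets": [
    [0,0,0,-0.12,-0.5,0,0.05],
    [0,0,0,-0.25,-1,0,0.05],
    [0,0,0,-0.357,-1.457,0,0.05],
    [0,0,0,-0.357,-1.457,0,0.05]
  ]
}}

```text
clock: 15.85
position: [0.6673, -0.2402, 0.0234]
ee_rot: [3.113, -0.39, -0.002]
force: [-0.4, -0.8, -2.2]
width: 0.168
gripper_force: 50.0
```

>>> {"op": "drive_tool", "data": {
  "targets": [
    [0,0,0,-0.14,0.035,0,0.05],
    [0,0,0,-0.28,0.07,0,0.05],
    [0,0,0,-0.42,0.105,0,0.05],
    [0,0,0,-0.54,0.135,0,0.05],
    [0,0,0,-0.66,0.165,0,0.05]
  ]
}}

```text
clock: 16.35
position: [0.6432, -0.2261, 0.0235]
ee_rot: [-3.118, 0.379, -0.0]
force: [-0.2, -0.3, -2.8]
width: 0.168
gripper_force: 50.0
```

Run:
```python
from h import *
s=arm.observe(); print(s["position"],yaw(s)[0],s["force"],s["ft_torque"],hold(s["position"]),(world(.0865,0)-s["position"][:2])/.04)
```

```text
[ 0.64318047 -0.22612655  0.02353736] -0.24210884606391064 [-0.23591643 -0.33358579 -2.75714165] [ 0.05690571  0.04806192 -0.01131906] (np.float64(0.14507747531807771), np.float64(0.0006781861259337339)) [-1.42649332  0.33163179]
```

>>> {"op": "drive_tool", "data": {
  "targets": [
    [0,0,0,-0.2,0.045,0,0.05],
    [0,0,0,-0.4,0.09,0,0.05],
    [0,0,0,-0.6,0.14,0,0.05],
    [0,0,0,-0.8,0.186,0,0.05]
  ]
}}

```text
clock: 16.75
position: [0.6108, -0.2192, 0.0235]
ee_rot: [3.118, -0.381, -0.0]
force: [-1.1, 0.3, -3.0]
width: 0.168
gripper_force: 50.0
```

>>> {"op": "drive_tool", "data": {
  "targets": [
    [0,0,0,-0.2,0.045,0,0.05],
    [0,0,0,-0.4,0.09,0,0.05],
    [0,0,0,-0.62,0.145,0,0.05],
    [0,0,0,-0.62,0.145,0,0.05]
  ]
}}

```text
clock: 17.15
position: [0.5852, -0.2134, 0.0233]
ee_rot: [-3.118, 0.381, 0.002]
force: [0.3, 0.5, -1.3]
width: 0.172
gripper_force: 50.0
```

Run:
```python
from h import *
s=arm.observe(); print(s["position"],s["force"],hold(s["position"]),(world(.172,0)-s["position"][:2])/.04)
```

```text
[ 0.58521108 -0.21337986  0.02334987] [ 0.26575153  0.50434335 -1.31777528] (np.float64(0.08573968298031173), np.float64(-0.0007199513010183971)) [ 2.0989764 -0.4951247]
```

No resistance in pocket 2, so that block is absent. On to pocket 3.

>>> {"op": "drive_tool", "data": {
  "targets": [
    [0,0,0,0.5,-0.12,0,0.05],
    [0,0,0,1,-0.25,0,0.05],
    [0,0,0,1.6,-0.38,0,0.05],
    [0,0,0,2.1,-0.495,0,0.05],
    [0,0,0,2.1,-0.495,0,0.05]
  ]
}}

```text
clock: 17.65
position: [0.6737, -0.2336, 0.0234]
ee_rot: [3.119, -0.38, 0.005]
force: [-0.2, 1.0, -2.6]
width: 0.173
gripper_force: 50.0
```

>>> {"op": "drive_tool", "data": {
  "targets": [
    [0,0,0,-0.12,-0.5,0,0.05],
    [0,0,0,-0.25,-1,0,0.05],
    [0,0,0,-0.357,-1.457,0,0.05],
    [0,0,0,-0.357,-1.457,0,0.05],
    [0,0,0,-0.357,-1.457,0,0.05]
  ]
}}

```text
clock: 18.15
position: [0.6554, -0.2936, 0.0235]
ee_rot: [3.118, -0.385, -0.0]
force: [0.2, 0.0, -2.8]
width: 0.174
gripper_force: 50.0
```

>>> {"op": "drive_tool", "data": {
  "targets": [
    [0,0,0,-0.14,0.035,0,0.05],
    [0,0,0,-0.28,0.07,0,0.05],
    [0,0,0,-0.42,0.105,0,0.05],
    [0,0,0,-0.54,0.135,0,0.05],
    [0,0,0,-0.66,0.165,0,0.05]
  ]
}}

```text
clock: 18.65
position: [0.6314, -0.285, 0.0242]
ee_rot: [3.118, -0.38, 0.005]
force: [4.4, -1.5, -2.7]
width: 0.169
gripper_force: 50.0
```

Run:
```python
from h import *
s=arm.observe(); print(s["position"],yaw(s)[0],s["force"],hold(s["position"]),(world(.084,-.06)-s["position"][:2])/.04)
```

```text
[ 0.63136337 -0.28495686  0.02415528] -0.2423180385181209 [ 4.42412728 -1.52651723 -2.6659951 ] (np.float64(0.1475832000688683), np.float64(-0.05927487884117345)) [-1.5483285  0.3602389]
```

>>> {"op": "drive_tool", "data": {
  "targets": [
    [0,0,0,-0.2,0.05,0,0.05],
    [0,0,0,-0.4,0.1,0,0.05],
    [0,0,0,-0.6,0.14,0,0.05],
    [0,0,0,-0.8,0.19,0,0.05],
    [0,0,0,-1,0.235,0,0.05]
  ]
}}

```text
clock: 19.15
position: [0.59, -0.2754, 0.0238]
ee_rot: [3.118, -0.38, 0.002]
force: [0.7, -0.2, -1.5]
width: 0.17
gripper_force: 50.0
```

>>> {"op": "drive_tool", "data": {
  "targets": [
    [0,0,0,-0.15,0.035,0,0.05],
    [0,0,0,-0.3,0.07,0,0.05],
    [0,0,0,-0.42,0.1,0,0.05],
    [0,0,0,-0.53,0.125,0,0.05],
    [0,0,0,-0.53,0.125,0,0.05]
  ]
}}

```text
clock: 19.65
position: [0.568, -0.2705, 0.0233]
ee_rot: [-3.118, 0.381, 0.002]
force: [-0.7, -0.1, -2.2]
width: 0.172
gripper_force: 50.0
```

Run:
```python
from h import *
s,im,p=shot("wrist"); print(s["position"],s["force"],hold(s["position"]),s["width"],(world(.172,-.06)-s["position"][:2])/.04)
e=[circ(p,q,20,90,255)[0] for q in((260,180),(376,180))];print(e)
```

```text
[ 0.56796584 -0.27052359  0.02331872] [-0.65591252 -0.06707556 -2.22745741] (np.float64(0.08257194962092267), np.float64(-0.06032506066926155)) 0.17211397411155036 [ 2.17355323 -0.52353847]
[(258.7725830078125, 179.4219970703125), (375.1749267578125, 179.28280639648438)]
```

Now I'll retract and set the spanner down on the free table behind.

>>> {"op": "drive_tool", "data": {
  "targets": [
    [0,0,0,0.6,-0.14,0,0.05],
    [0,0,0,1.2,-0.28,0,0.05],
    [0,0,0,1.8,-0.42,0,0.05],
    [0,0,0,2.4,-0.57,0,0.05],
    [0,0,0,2.4,-0.57,0,0.05]
  ]
}}

```text
clock: 20.2
position: [0.6679, -0.2934, 0.0232]
ee_rot: [-3.119, 0.379, -0.004]
force: [0.7, -0.3, -3.7]
width: 0.166
gripper_force: 50.0
```

>>> {"op": "drive_tool", "data": {
  "targets": [
    [0,0,0,0,0,-0.08,0.05],
    [0,0,0,0,0,-0.15,0.05],
    [0,0,0,0,0,-0.2,0.05],
    [0,0,0,0,0,-0.22,0.05],
    [0,0,0,0,0,-0.22,0.05]
  ]
}}

```text
clock: 20.7
position: [0.6636, -0.2933, 0.0153]
ee_rot: [-3.118, 0.381, 0.003]
force: [-4.4, 0.3, 4.8]
width: 0.17
gripper_force: 50.0
```

Run:
```python
from h import *
s=arm.observe(); print(s["position"],s["force"],s["ft_torque"])
```

```text
[ 0.66356212 -0.29332936  0.01528233] [-4.40442989  0.3112291   4.7972774 ] [ 0.4157561   0.99480796 -0.05992642]
```

>>> {"op": "drive_tool", "data": {
  "targets": [
    [0,0,0,0,0,0,0.5],
    [0,0,0,0,0,0,0.5],
    [0,0,0,0,0,0,0.5],
    [0,0,0,0,0,0,0.5],
    [0,0,0,0,0,0.3,0.5]
  ]
}}

```text
clock: 21.2
position: [0.6636, -0.293, 0.0252]
ee_rot: [-3.118, 0.38, 0.005]
force: [0.4, 0.5, 0.1]
width: 0.49
gripper_force: 0.0
```

>>> {"op": "drive_tool", "data": {
  "targets": [
    [0,0,0,0,0,0.9,0.5],
    [0,0,0,0,0,2,0.5],
    [0,0,0,0,0,3.1,0.5],
    [0,0,0,0,0,4.2,0.5],
    [0,0,0,0,0,4.9,0.5]
  ]
}}

```text
clock: 21.7
position: [0.6659, -0.2938, 0.228]
ee_rot: [3.117, -0.381, 0.008]
force: [0.9, -0.4, 0.1]
width: 0.501
gripper_force: 0.0
```

>>> {"op": "drive_tool", "data": {
  "targets": [
    [0,0,0,-1,0.5,0,0.5],
    [0,0,0,-2,1,0,0.5],
    [0,0,0,-3,1.5,0,0.5],
    [0,0,0,-4,2,0,0.5],
    [0,0,0,-5,2.5,0,0.5]
  ]
}}

```text
clock: 22.2
position: [0.4633, -0.1927, 0.2235]
ee_rot: [3.118, -0.381, 0.002]
force: [0.2, 0.4, 0.8]
width: 0.499
gripper_force: 0.0
```

>>> {"op": "drive_tool", "data": {
  "targets": [
    [0,0,0,-0.6,0.3,0,0.5],
    [0,0,0,-1.2,0.6,0,0.5],
    [0,0,0,-1.2,0.6,0,0.5],
    [0,0,0,-1.2,0.6,0,0.5]
  ]
}}

```text
clock: 22.6
position: [0.4172, -0.1696, 0.2237]
ee_rot: [3.118, -0.38, 0.003]
force: [-0.1, -0.0, 0.1]
width: 0.503
gripper_force: 0.0
```

Run:
```python
from h import *
s,im,p=shot("wrist","w8"); c=cam(s,im);print(s["position"],yaw(s)[0],s["width"],hold(s["position"]))
for y in(.06,-.06):print(proj(c,(*world(-.066,y),.05)))
hsv=cv2.cvtColor(p,cv2.COLOR_RGB2HSV);m=((hsv[:,:,1]>50)&(hsv[:,:,0]<30)&(hsv[:,:,2]>50)).astype(np.uint8)
cs,_=cv2.findContours(m,cv2.RETR_EXTERNAL,cv2.CHAIN_APPROX_SIMPLE)
for q in cs:
    if cv2.contourArea(q)>300: print(cv2.minAreaRect(q))
```

```text
[ 0.41718237 -0.16955278  0.22373872] -0.2427572238345325 0.5026582992756503 (np.float64(-0.0878907934789985), np.float64(0.0019100981096651717))
[248.58476203 187.00045605]
[388.32169214 186.53694202]
((384.0, 400.0), (16.0, 402.0), 90.0)
((426.7895202636719, 344.5728454589844), (67.56861877441406, 19.666067123413086), 84.14398956298828)
((207.19802856445312, 344.5198059082031), (19.602231979370117, 67.66253662109375), 5.710593223571777)
((386.7015380859375, 183.37229919433594), (43.82131576538086, 72.3329086303711), 3.1798300743103027)
((251.32293701171875, 182.04205322265625), (71.06183624267578, 43.54366683959961), 87.95458984375)
((583.70556640625, 120.378173828125), (249.9346466064453, 121.47622680664062), 85.91438293457031)
((60.5, 100.0), (200.0, 121.0), 90.0)
```

View pics/w8.png

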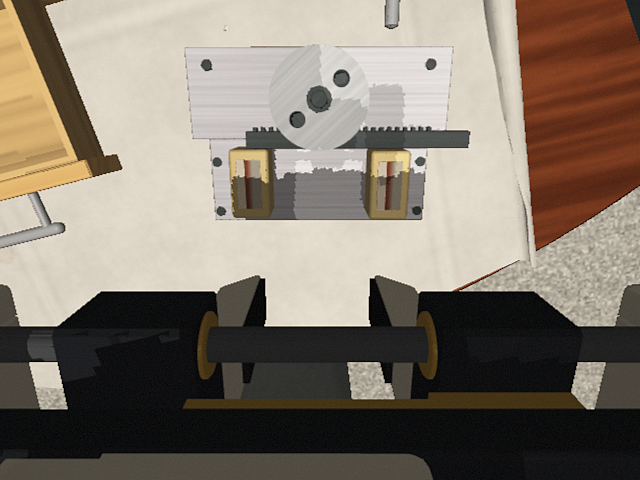

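Both blocks lie straight on the ledge, with tops near (251,183) and (387,183). The gate is clear, pocket 2 is empty, and the spanner nose shows at (392,10). I'll grasp block 1.

>>> {"op": "drive_tool", "data": {
  "targets": [
    [0,0,0,0.3,0.65,-0.5,0.65],
    [0,0,0,0.62,1.3,-1.3,0.65],
    [0,0,0,0.62,1.3,-2.2,0.65],
    [0,0,0,0.62,1.3,-3.1,0.65],
    [0,0,0,0.62,1.3,-3.8,0.65]
  ]
}}

```text
clock: 23.15
position: [0.4424, -0.1174, 0.0688]
ee_rot: [-3.118, 0.38, 0.001]
force: [0.4, 0.8, -0.5]
width: 0.651
gripper_force: 0.0
```

>>> {"op": "drive_tool", "data": {
  "targets": [
    [0,0,0,0,0,-0.5,0.65],
    [0,0,0,0,0,-0.9,0.65],
    [0,0,0,0,0,-1.2,0.65],
    [0,0,0,0,0,-1.2,0.65]
  ]
}}

```text
clock: 23.55
position: [0.4418, -0.1175, 0.0211]
ee_rot: [-3.118, 0.381, 0.004]
force: [-0.7, -0.3, 0.1]
width: 0.65
gripper_force: 0.0
```

Run:
```python
from h import *
s,im,p=shot("wrist"); c=cam(s,im);print(s["position"],yaw(s)[0],s["width"],hold(s["position"]),s["force"])
s,im,p=shot("top","t3");c=cam(s,im)
for n,u in(("panel in",225),("c",200),("c",250)):
    g=p[205:305,u].astype(int);print([ (205+i,*g[i]) for i in range(0,100,2)][:0])
g=cv2.cvtColor(p,cv2.COLOR_RGB2GRAY).astype(int)
for u in(195,225,255):print(u,[(v,g[v,u]) for v in range(208,296) if abs(g[v+1,u]-g[v-1,u])>22])
for v in(240,265):print(v,[(u,g[v,u]) for u in range(160,300) if abs(g[v,u+1]-g[v,u-1])>22])
for uv,z in(((225,282),.067),((225,290),.067),((225,217),.08)):print(uv,ray(c,uv,z))
```

```text
[ 0.4417791  -0.11750379  0.02109804] -0.24298630637696253 0.6499040326665122 (np.float64(-0.07637123298644627), np.float64(0.0583139639441767)) [-0.7283528  -0.31649643  0.06999099]
[]
[]
[]
195 [(215, np.int64(113)), (216, np.int64(73)), (222, np.int64(77)), (223, np.int64(116)), (282, np.int64(126)), (287, np.int64(130)), (288, np.int64(98)), (289, np.int64(64)), (290, np.int64(53)), (291, np.int64(130))]
225 [(216, np.int64(100)), (217, np.int64(68)), (223, np.int64(75)), (224, np.int64(115)), (279, np.int64(116)), (288, np.int64(129)), (289, np.int64(85)), (290, np.int64(58)), (291, np.int64(46)), (292, np.int64(127))]
255 [(216, np.int64(126)), (217, np.int64(92)), (223, np.int64(77)), (224, np.int64(116)), (280, np.int64(118)), (289, np.int64(124)), (290, np.int64(77)), (291, np.int64(56)), (292, np.int64(128))]
240 [(173, np.int64(134)), (176, np.int64(121)), (177, np.int64(65)), (181, np.int64(53)), (182, np.int64(79)), (183, np.int64(115)), (279, np.int64(122)), (280, np.int64(66)), (281, np.int64(78)), (282, np.int64(142))]
265 [(171, np.int64(134)), (174, np.int64(119)), (175, np.int64(68)), (176, np.int64(47)), (179, np.int64(53)), (180, np.int64(77)), (181, np.int64(111)), (278, np.int64(117)), (279, np.int64(53)), (280, np.int64(80)), (281, np.int64(143))]
(225, 282) [0.50535743 0.11727875 0.067     ]
(225, 290) [0.48913645 0.11624249 0.067     ]
(225, 217) [0.63788285 0.1234172  0.08      ]
```

>>> {"op": "drive_tool", "data": {
  "targets": [
    [0,0,0,0,0,0,0.25],
    [0,0,0,0,0,0,0.25],
    [0,0,0,0,0,0,0.25],
    [0,0,0,0,0,0,0.25],
    [0,0,0,0,0,0,0.25]
  ],
  "force": 40
}}

```text
clock: 24.15
position: [0.442, -0.1173, 0.0231]
ee_rot: [-3.118, 0.38, -0.001]
force: [-0.8, 0.7, 5.5]
width: 0.366
gripper_force: 40.0
```

>>> {"op": "drive_tool", "data": {
  "targets": [
    [0,0,0,0,0,0.4,0.25],
    [0,0,0,0,0,1,0.25],
    [0,0,0,0,0,1.8,0.25],
    [0,0,0,0,0,2.6,0.25],
    [0,0,0,0,0,3,0.25]
  ]
}}

```text
clock: 24.65
position: [0.4423, -0.1176, 0.1449]
ee_rot: [3.118, -0.381, 0.004]
force: [0.2, -0.4, -2.1]
width: 0.368
gripper_force: 40.0
```

>>> {"op": "drive_tool", "data": {
  "targets": [
    [0,0,0.6,0.5,1.1,0,0.25],
    [0,0,1.2,1,2.2,0,0.25],
    [0,0,1.8,1.5,3.3,0,0.25],
    [0,0,2.4,2,4.4,0,0.25],
    [0,0,2.78,2.5,5.5,0,0.25]
  ]
}}

```text
clock: 25.15
position: [0.5418, 0.104, 0.1424]
ee_rot: [3.141, 0.002, -0.001]
force: [1.0, -0.9, -1.9]
width: 0.367
gripper_force: 40.0
```

>>> {"op": "drive_tool", "data": {
  "targets": [
    [0,0,0,0.2,0.6,0,0.25],
    [0,0,0,0.5,1.38,0,0.25],
    [0,0,0,0.5,1.38,0,0.25],
    [0,0,0,0.5,1.38,0,0.25]
  ]
}}

```text
clock: 25.55
position: [0.5611, 0.1582, 0.1419]
ee_rot: [3.141, 0.002, -0.002]
force: [-0.2, -0.9, -2.4]
width: 0.364
gripper_force: 40.0
```

Run:
```python
from h import *
s,im,p=shot("wrist","w9"); c=cam(s,im);print(s["position"],yaw(s)[0],s["width"],s["force"],s["gripper_force"])
g=cv2.cvtColor(p,cv2.COLOR_RGB2GRAY)
# drawer interior check: predicted pixels
for P in((.508,.2175,.067),(.508,.0095,.067),(.638,.245,.08),(.638,-.008,.08)):print(P,proj(c,P).round(0))
```

```text
[0.56108279 0.15817493 0.14194464] 0.0012857396578787642 0.36409257667988565 [-0.21046068 -0.88002508 -2.40528889] 39.97279107570648
(0.508, 0.2175, 0.067) [227. 322.]
(0.508, 0.0095, 0.067) [538. 322.]
(0.638, 0.245, 0.08) [155. 120.]
(0.638, -0.008, 0.08) [622. 120.]
```

View pics/w9.png

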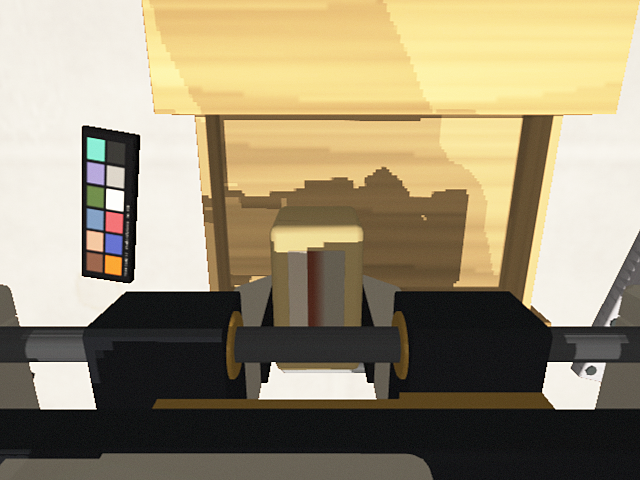

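Block 1 hangs over the left part of the drawer, with the cabinet front edge at row 114 and the drawer walls at columns 210 and 510. I'll lower and release it.

>>> {"op": "drive_tool", "data": {
  "targets": [
    [0,0,0,0,0,-0.8,0.25],
    [0,0,0,0,0,-1.6,0.25],
    [0,0,0,0,0,-2.3,0.25],
    [0,0,0,0,0,-2.6,0.25],
    [0,0,0,0,0,-2.74,0.25]
  ]
}}

```text
clock: 26.1
position: [0.561, 0.1563, 0.0321]
ee_rot: [3.14, -0.002, -0.003]
force: [0.8, 0.4, -1.3]
width: 0.371
gripper_force: 40.0
```

>>> {"op": "drive_tool", "data": {
  "targets": [
    [0,0,0,0,0,0,0.25],
    [0,0,0,0,0,0,0.48],
    [0,0,0,0,0,0,0.48],
    [0,0,0,0,0,0,0.48],
    [0,0,0,0,0,0,0.48]
  ]
}}

```text
clock: 26.6
position: [0.5621, 0.158, 0.0337]
ee_rot: [-3.141, 0.0, -0.002]
force: [-0.4, -0.3, -0.6]
width: 0.482
gripper_force: 0.0
```

>>> {"op": "drive_tool", "data": {
  "targets": [
    [0,0,0,0,0,0.4,0.48],
    [0,0,0,0,0,1.2,0.48],
    [0,0,0,0,0,2.2,0.48],
    [0,0,0,0,0,3,0.48],
    [0,0,0,0,0,3.2,0.48]
  ]
}}

```text
clock: 27.1
position: [0.5636, 0.1587, 0.1653]
ee_rot: [-3.14, 0.0, -0.01]
force: [-0.3, 0.4, -0.2]
width: 0.48
gripper_force: 0.0
```

Run:
```python
from h import *
s,im,p=shot("wrist","w10"); c=cam(s,im);print(s["position"],yaw(s)[0],s["width"],s["force"],hold(s["position"]))
# aim for block 3 grasp: holder (-.076,-.0585), z .021
d=world(-.076,-.0585)-s["position"][:2];print(d/.04,(.021-s["position"][2])/.04,(-.243-yaw(s)[0])/np.deg2rad(5))
hsv=cv2.cvtColor(p,cv2.COLOR_RGB2HSV);m=cv2.inRange(hsv,(0,90,60),(10,255,255))
cs,_=cv2.findContours(m,cv2.RETR_EXTERNAL,cv2.CHAIN_APPROX_SIMPLE)
for q in cs:
    if cv2.contourArea(q)>60: r=cv2.minAreaRect(q);print(r,ray(c,r[0],.058))
```

```text
[0.56361929 0.15872616 0.16526716] -0.00025593227231437217 0.4802119834163336 [-0.26403438  0.37440892 -0.20639981] (np.float64(-0.023683817748807942), np.float64(0.3555883334879289))
[-3.73116447 -9.74460073] -3.606678957600208 -2.7816421165268395
((110.5, 257.0), (18.0, 15.0), 90.0) [0.54590207 0.30756712 0.058     ]
((128.1077117919922, 220.13848876953125), (12.651541709899902, 17.86100196838379), 7.125016689300537) [0.57340337 0.29108655 0.058     ]
((317.5, 219.0), (56.0, 5.0), 90.0) [0.57417365 0.15777614 0.058     ]
```

>>> {"op": "drive_tool", "data": {
  "targets": [
    [0,0,-0.3,-0.4,-1,0,0.65],
    [0,0,-0.6,-0.8,-2,0,0.65],
    [0,0,-0.9,-1.2,-3,0,0.65],
    [0,0,-1.2,-1.6,-4,0,0.65],
    [0,0,-1.5,-2,-5,0,0.65]
  ]
}}

```text
clock: 27.65
position: [0.4801, -0.0438, 0.16]
ee_rot: [3.134, -0.208, -0.002]
force: [0.8, -1.2, 0.5]
width: 0.646
gripper_force: 0.0
```

>>> {"op": "drive_tool", "data": {
  "targets": [
    [0,0,-0.4,-0.4,-1,0,0.65],
    [0,0,-0.8,-0.8,-2,0,0.65],
    [0,0,-1.2,-1.2,-3,0,0.65],
    [0,0,-1.28,-1.73,-4.2,0,0.65],
    [0,0,-1.28,-1.73,-4.74,0,0.65]
  ]
}}

```text
clock: 28.15
position: [0.4086, -0.2355, 0.16]
ee_rot: [3.116, -0.388, -0.005]
force: [0.5, 0.4, 0.1]
width: 0.649
gripper_force: 0.0
```

>>> {"op": "drive_tool", "data": {
  "targets": [
    [0,0,0,0,0,-0.5,0.65],
    [0,0,0,0,0,-1,0.65],
    [0,0,0,0,0,-1.4,0.65],
    [0,0,0,0,0,-1.4,0.65]
  ]
}}

```text
clock: 28.55
position: [0.4104, -0.2311, 0.1025]
ee_rot: [-3.117, 0.381, 0.008]
force: [-0.7, 0.3, -0.4]
width: 0.652
gripper_force: 0.0
```

Run:
```python
from h import *
s,im,p=shot("wrist","w11"); c=cam(s,im);print(s["position"],yaw(s)[0],s["width"],hold(s["position"]))
d=world(-.076,-.0585)-s["position"][:2];print(d/.04,(.021-s["position"][2])/.04)
hsv=cv2.cvtColor(p,cv2.COLOR_RGB2HSV);m=cv2.inRange(hsv,(0,90,60),(10,255,255))
cs,_=cv2.findContours(m,cv2.RETR_EXTERNAL,cv2.CHAIN_APPROX_SIMPLE)
for q in cs:
    if cv2.contourArea(q)>60: r=cv2.minAreaRect(q);print(r,hold(ray(c,r[0],.05)))
```

```text
[ 0.41037503 -0.23106602  0.10251794] -0.24297418449292296 0.6521133653047799 (np.float64(-0.07988116215714654), np.float64(-0.05945817005857669))
[0.09994199 0.00020361] -2.0379485809745934
((316.9999694824219, 234.5), (68.99998474121094, 7.999999046325684), 90.0) (np.float64(-0.06496277178136788), np.float64(-0.059854141383491655))
((577.0, 148.0), (296.0, 124.0), 90.0) (np.float64(-0.01762914988232916), np.float64(-0.19739220536123644))
```

>>> {"op": "drive_tool", "data": {
  "targets": [
    [0,0,0,0.1,0,-0.7,0.65],
    [0,0,0,0.1,0,-1.4,0.65],
    [0,0,0,0.1,0,-1.85,0.65],
    [0,0,0,0.1,0,-2.02,0.65],
    [0,0,0,0.1,0,-2.02,0.65]
  ]
}}

```text
clock: 29.1
position: [0.4163, -0.2317, 0.0241]
ee_rot: [-3.118, 0.38, 0.001]
force: [-0.8, -0.2, -0.1]
width: 0.65
gripper_force: 0.0
```

>>> {"op": "drive_tool", "data": {
  "targets": [
    [0,0,0,0,0,0,0.25],
    [0,0,0,0,0,0,0.25],
    [0,0,0,0,0,0,0.25],
    [0,0,0,0,0,0,0.25],
    [0,0,0,0,0,0,0.25]
  ],
  "force": 40
}}

```text
clock: 29.6
position: [0.4169, -0.2323, 0.0249]
ee_rot: [3.118, -0.381, 0.002]
force: [-1.6, -1.6, 7.7]
width: 0.368
gripper_force: 40.0
```

>>> {"op": "drive_tool", "data": {
  "targets": [
    [0,0,0,0,0,0.4,0.25],
    [0,0,0,0,0,1,0.25],
    [0,0,0,0,0,1.8,0.25],
    [0,0,0,0,0,2.6,0.25],
    [0,0,0,0,0,3.1,0.25]
  ]
}}

```text
clock: 30.1
position: [0.4168, -0.2319, 0.1503]
ee_rot: [3.118, -0.381, 0.003]
force: [1.1, -0.7, -2.7]
width: 0.363
gripper_force: 40.0
```

>>> {"op": "drive_tool", "data": {
  "targets": [
    [0,0,0.6,0.45,0.9,0,0.25],
    [0,0,1.2,0.9,1.8,0,0.25],
    [0,0,1.8,1.35,2.7,0,0.25],
    [0,0,2.4,1.8,3.6,0,0.25],
    [0,0,2.78,2.2,4.5,0,0.25]
  ]
}}

```text
clock: 30.6
position: [0.5048, -0.0503, 0.1482]
ee_rot: [3.142, 0.002, -0.0]
force: [1.7, 0.2, -3.0]
width: 0.368
gripper_force: 40.0
```

>>> {"op": "drive_tool", "data": {
  "targets": [
    [0,0,0,0.5,1,0,0.25],
    [0,0,0,1,2,0,0.25],
    [0,0,0,1.5,3,0,0.25],
    [0,0,0,1.5,3,0,0.25],
    [0,0,0,1.5,3,0,0.25]
  ]
}}

```text
clock: 31.1
position: [0.5641, 0.0694, 0.1477]
ee_rot: [-3.141, -0.004, 0.002]
force: [-0.5, -1.3, -2.1]
width: 0.368
gripper_force: 40.0
```

Run:
```python
from h import *
s,im,p=shot("wrist","w12"); c=cam(s,im);print(s["position"],yaw(s)[0],s["width"],s["gripper_force"],(np.array([.563,.07])-s["position"][:2])/.04,(.031-s["position"][2])/.04)
hsv=cv2.cvtColor(p,cv2.COLOR_RGB2HSV);m=cv2.inRange(hsv,(0,90,60),(10,255,255))
cs,_=cv2.findContours(m,cv2.RETR_EXTERNAL,cv2.CHAIN_APPROX_SIMPLE)
for q in cs:
    if cv2.contourArea(q)>60: r=cv2.minAreaRect(q);print(r,ray(c,r[0],.058),ray(c,r[0],s["position"][2]+.027))
```

```text
[0.56405123 0.06943029 0.14772799] 0.0023933457780146183 0.3677515508914712 39.99759793281555 [-0.02628072  0.01424283] -2.9181996607243557
((314.0, 293.0), (64.0, 12.0), 90.0) [0.5252724  0.07065854 0.058     ] [0.58062528 0.06993564 0.17472799]
((182.0520477294922, 224.49453735351562), (59.93204116821289, 6.2810869216918945), 83.9909896850586) [0.57449914 0.15756595 0.058     ] [0.60658011 0.11575764 0.17472799]
```

>>> {"op": "drive_tool", "data": {
  "targets": [
    [0,0,0,-0.1,0,-0.8,0.25],
    [0,0,0,-0.1,0,-1.6,0.25],
    [0,0,0,-0.1,0,-2.3,0.25],
    [0,0,0,-0.1,0,-2.7,0.25],
    [0,0,0,-0.1,0,-2.85,0.25]
  ]
}}

```text
clock: 31.65
position: [0.5588, 0.0658, 0.0327]
ee_rot: [3.14, -0.004, -0.005]
force: [-7.1, -8.6, 52.1]
width: 0.365
gripper_force: 40.0
```

>>> {"op": "drive_tool", "data": {
  "targets": [
    [0,0,0,0,0,0,0.25],
    [0,0,0,0,0,0,0.48],
    [0,0,0,0,0,0,0.48],
    [0,0,0,0,0,0,0.48],
    [0,0,0,0,0,0,0.48]
  ]
}}

```text
clock: 32.15
position: [0.5607, 0.0681, 0.0347]
ee_rot: [-3.142, 0.001, -0.001]
force: [0.4, 0.3, 0.7]
width: 0.48
gripper_force: 0.0
```

>>> {"op": "drive_tool", "data": {
  "targets": [
    [0,0,0,0,0,0.4,0.48],
    [0,0,0,0,0,1.2,0.48],
    [0,0,0,0,0,2.2,0.48],
    [0,0,0,0,0,3,0.48],
    [0,0,0,0,0,3.2,0.48]
  ]
}}

```text
clock: 32.65
position: [0.5624, 0.0688, 0.1662]
ee_rot: [-3.141, 0.0, -0.009]
force: [0.6, 0.6, 0.0]
width: 0.476
gripper_force: 0.0
```

Run:
```python
from h import *
s,im,p=shot("wrist","w13"); c=cam(s,im);print(s["position"],yaw(s)[0],s["width"],s["force"])
hsv=cv2.cvtColor(p,cv2.COLOR_RGB2HSV);m=cv2.inRange(hsv,(0,90,60),(10,255,255))
cs,_=cv2.findContours(m,cv2.RETR_EXTERNAL,cv2.CHAIN_APPROX_SIMPLE)
for q in cs:
    if cv2.contourArea(q)>60: r=cv2.minAreaRect(q);print(r,ray(c,r[0],.058))
d=cam(*(lambda t:(t[0],t[1]))(shot("top","t4")))
for q in((225,307),(195,306),(254,308)):print("handle",ray(d,q,.045))
```

```text
[0.56244481 0.0688171  0.1662451 ] -0.00016164690363770637 0.47616194832041975 [0.61525041 0.61639212 0.0326758 ]
((7.0, 255.0), (18.0, 14.0), 90.0) [0.54599517 0.29278269 0.058     ]
((319.0, 225.0), (56.0, 6.0), 90.0) [0.56836587 0.06669876 0.058     ]
((189.43136596679688, 214.9557647705078), (56.728057861328125, 6.121732711791992), 84.14398956298828) [0.57573255 0.1578549  0.058     ]
handle [0.45610634 0.11807173 0.045     ]
handle [0.45643552 0.17979438 0.045     ]
handle [0.45572008 0.05838654 0.045     ]
```

Both blocks lie flat in the drawer, at about (0.576, 0.158) and (0.568, 0.067). Now I'll shut the drawer, pushing with closed fingers on the handle bar.

>>> {"op": "drive_tool", "data": {
  "targets": [
    [0,0,0,-0.8,0.2,0,0.3],
    [0,0,0,-1.6,0.5,0,0.1],
    [0,0,0,-2.4,0.8,0,0],
    [0,0,0,-3.2,1.1,0,0],
    [0,0,0,-4,1.18,0,0]
  ]
}}

```text
clock: 33.25
position: [0.3982, 0.1161, 0.1609]
ee_rot: [3.141, 0.002, -0.004]
force: [0.7, 0.7, -0.4]
width: 0.094
gripper_force: 0.0
```

>>> {"op": "drive_tool", "data": {
  "targets": [
    [0,0,0,0,0,-0.7,0],
    [0,0,0,0,0,-1.6,0],
    [0,0,0,0,0,-2.5,0],
    [0,0,0,0,0,-3.3,0],
    [0,0,0,0,0,-3.55,0]
  ]
}}

```text
clock: 33.75
position: [0.3975, 0.1144, 0.017]
ee_rot: [3.14, 0.0, -0.01]
force: [0.3, 0.2, 0.0]
width: 0.005
gripper_force: 0.0
```

>>> {"op": "drive_tool", "data": {
  "targets": [
    [0,0,0,0.2,0,0,0],
    [0,0,0,0.4,0,0,0],
    [0,0,0,0.6,0,0,0],
    [0,0,0,0.8,0,0,0],
    [0,0,0,1,0,0,0]
  ]
}}

```text
clock: 34.25
position: [0.4419, 0.1154, 0.021]
ee_rot: [-3.141, 0.001, -0.002]
force: [-5.2, 0.2, 2.4]
width: 0.007
gripper_force: 2.5
```

>>> {"op": "drive_tool", "data": {
  "targets": [
    [0,0,0,0.2,0,0,0],
    [0,0,0,0.4,0,0,0],
    [0,0,0,0.6,0,0,0],
    [0,0,0,0.8,0,0,0],
    [0,0,0,1,0,0,0]
  ]
}}

```text
clock: 34.75
position: [0.4811, 0.1153, 0.0202]
ee_rot: [3.141, -0.001, -0.0]
force: [-1.3, -0.8, 1.2]
width: 0.005
gripper_force: 0.7
```

Run:
```python
from h import *
s,im,p=shot("wrist","w14");print(s["position"],s["force"],s["width"])
```

```text
[0.48105659 0.11530571 0.02017097] [-1.33656957 -0.75037049  1.15338711] 0.005470329648633463
```

>>> {"op": "drive_tool", "data": {
  "targets": [
    [0,0,0,0.2,0,0,0],
    [0,0,0,0.4,0,0,0],
    [0,0,0,0.6,0,0,0],
    [0,0,0,0.8,0,0,0],
    [0,0,0,1,0,0,0]
  ]
}}

```text
clock: 35.3
position: [0.5211, 0.1153, 0.0201]
ee_rot: [3.142, -0.0, -0.0]
force: [-0.8, 0.8, 0.0]
width: 0.0
gripper_force: 0.7
```

>>> {"op": "drive_tool", "data": {
  "targets": [
    [0,0,0,0.2,0,0,0],
    [0,0,0,0.4,0,0,0],
    [0,0,0,0.5,0,0,0],
    [0,0,0,0.6,0,0,0],
    [0,0,0,0.7,0,0,0]
  ]
}}

```text
clock: 35.8
position: [0.5487, 0.1153, 0.0203]
ee_rot: [3.141, -0.001, 0.0]
force: [-1.4, -0.3, 0.5]
width: 0.002
gripper_force: 0.6
```

>>> {"op": "drive_tool", "data": {
  "targets": [
    [0,0,0,0.08,0,0,0],
    [0,0,0,0.16,0,0,0],
    [0,0,0,0.24,0,0,0],
    [0,0,0,0.32,0,0,0],
    [0,0,0,0.32,0,0,0]
  ]
}}

```text
clock: 36.3
position: [0.562, 0.1154, 0.0203]
ee_rot: [-3.141, 0.001, -0.001]
force: [0.8, -0.4, 0.2]
width: 0.005
gripper_force: 0.0
```

>>> {"op": "drive_tool", "data": {
  "targets": [
    [0,0,0,0.06,0,0,0],
    [0,0,0,0.12,0,0,0],
    [0,0,0,0.18,0,0,0],
    [0,0,0,0.24,0,0,0]
  ]
}}

```text
clock: 36.7
position: [0.571, 0.1154, 0.0202]
ee_rot: [3.142, -0.0, -0.0]
force: [-1.1, 0.7, -0.2]
width: 0.004
gripper_force: 0.5
```

>>> {"op": "drive_tool", "data": {
  "targets": [
    [0,0,0,0.05,0,0,0],
    [0,0,0,0.1,0,0,0],
    [0,0,0,0.1,0,0,0]
  ]
}}

```text
clock: 37.0
position: [0.5735, 0.1154, 0.02]
ee_rot: [3.141, 0.0, -0.004]
force: [-6.4, 1.2, 4.3]
width: 0.005
gripper_force: 2.9
```

>>> {"op": "drive_tool", "data": {
  "targets": [
    [0,0,0,0.05,0,0,0],
    [0,0,0,0.1,0,0,0],
    [0,0,0,0.1,0,0,0]
  ]
}}

```text
clock: 37.3
position: [0.5736, 0.1153, 0.0197]
ee_rot: [3.14, 0.002, -0.015]
force: [-19.3, -1.3, 14.0]
width: 0.003
gripper_force: 9.5
```

>>> {"op": "drive_tool", "data": {
  "targets": [
    [0,0,0,-0.3,0,0,0],
    [0,0,0,-0.8,0,0,0],
    [0,0,0,-1.2,0,0.8,0],
    [0,0,0,-1.2,-0.5,1.8,0],
    [0,0,0,-1.2,-1,2.8,0]
  ]
}}

```text
clock: 37.8
position: [0.5303, 0.0755, 0.1334]
ee_rot: [-3.141, -0.003, 0.001]
force: [1.6, -1.2, 0.4]
width: 0.006
gripper_force: 0.0
```

>>> {"op": "drive_tool", "data": {
  "targets": [
    [0,0,0,-1,-1,0.5,0],
    [0,0,0,-2,-2,1,0],
    [0,0,0,-3,-3,1.5,0],
    [0,0,0,-3.5,-4,2,0],
    [0,0,0,-3.5,-5,2,0]
  ]
}}

```text
clock: 38.3
position: [0.3927, -0.1115, 0.2117]
ee_rot: [3.141, 0.003, 0.004]
force: [2.4, -0.8, -0.2]
width: 0.005
gripper_force: 0.0
```

>>> {"op": "drive_tool", "data": {
  "targets": [
    [0,0,0,0,-1,0,0],
    [0,0,0,0,-2,0,0],
    [0,0,0,0,-3,0,0],
    [0,0,0,0,-4,0,0],
    [0,0,0,0,-5,0,0]
  ]
}}

```text
clock: 38.8
position: [0.394, -0.3131, 0.2102]
ee_rot: [3.141, -0.001, 0.001]
force: [1.4, 0.6, 0.5]
width: 0.003
gripper_force: 0.0
```

Run:
```python
from h import *
s,im,p=shot("top");print(s["position"],s["force"])
cv2.imwrite("pics/t5.png",cv2.resize(p[120:370,150:450],(720,600),interpolation=cv2.INTER_CUBIC)[:,:,::-1])
```

```text
[ 0.3940248  -0.31306192  0.21024336] [1.35113534 0.62089197 0.52518547]
```

View pics/t5.png

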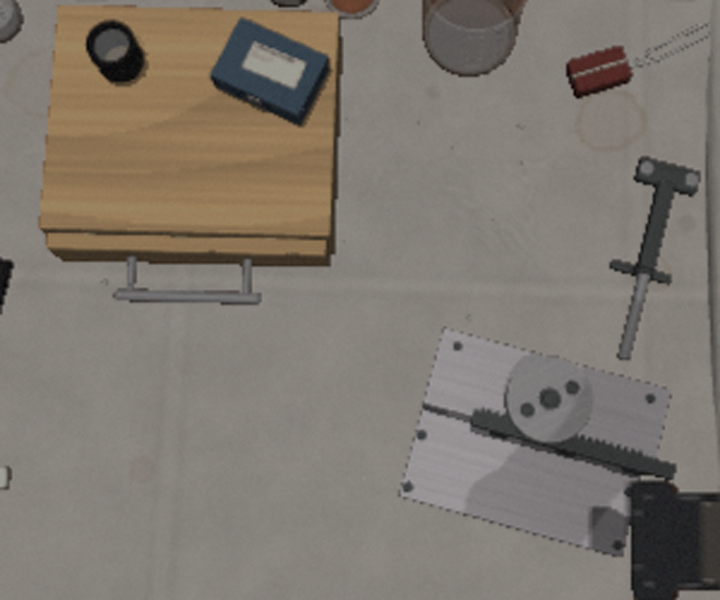

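The drawer is shut with its front flush at about row 250. The collar is open, with its holes at (527,409) and (572,386). The spanner lies flat from (668,175) to (625,355), and the other things haven't moved. I'll hand the job in.

```bash
python3 -c "
from cell import arm
print(arm.sign_off())"
```

```text
the job is handed in; nothing more can be done
None
```

The job is handed in, though the hand-in gave no verdict: the collar is turned open, blocks 1 and 3 (pocket 2 was empty) lie in the shut drawer, and the spanner is back flat on the table.

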